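Close the tasting table: run out the chocolates and stack the beakers

TASK

Pick up the white bowl by its handle and, holding it clear of the table under the chute, push it against the dispenser's orange paddle so that the gate opens and every chocolate slides into the held bowl (put any that misses into it too), and only with all of them in it stand the bowl upright in the middle of the black slate. Nest all the metal beakers into one upright stack on the round cork mat, each fully seated in the one below. Leave the wine bottle, candlestick and jar alone.

Things in the scene. Friction and masses are not known exactly. Their poses are not given: they have to be found in the camera images.
- dispenser: Fixed wooden stand with a two-lane steel chute, open above. Origin on the table straight below the chute's lip; +x points from the lip back into the dispenser (chute rises that way at 32 deg to 250 mm), pieces come out along -x and land 0 to 80 mm before the lip. Gate posts at x -7, y +-38 mm, 120 to 226 mm high. Room for the bowl under the chute: 12 mm foot from x 30 mm, column from x 100 mm.
- lip (a point): Middle of the lip of the chute, 135 mm above the table; its axes are the dispenser's.
- paddle_face (a point): Centre of the front face of the orange paddle, an upright plate 64 mm wide, 50 to 105 mm above the table, at rest 4 mm behind the lip. Pushed along the dispenser's +x it slides back up to 24 mm and lifts the gate by a linkage; it springs back when let go. Force 2 N rising to 5 N.
- paddle (a joint): Travel of the paddle in m: 0 at rest, 0.024 fully pushed in.
- gate (a joint): Height of the brass gate plate in m: 0 shut, 0.048 fully up; it rises by twice the paddle's travel. Pieces, 20 mm high, pass beneath it from about 0.03.
- choc1: Chocolate in red and gold wrapping, a block 26 x 24 x 20 mm, 14 g, origin at its centre. Five or six of them wait in the chute behind the gate (None: absent).
- choc2: Chocolate in red and gold wrapping, a block 26 x 24 x 20 mm, 14 g, origin at its centre. Five or six of them wait in the chute behind the gate (None: absent).
- choc3: Chocolate in red and gold wrapping, a block 26 x 24 x 20 mm, 14 g, origin at its centre. Five or six of them wait in the chute behind the gate (None: absent).
- choc4: Chocolate in red and gold wrapping, a block 26 x 24 x 20 mm, 14 g, origin at its centre. Five or six of them wait in the chute behind the gate (None: absent).
- choc5: Chocolate in red and gold wrapping, a block 26 x 24 x 20 mm, 14 g, origin at its centre. Five or six of them wait in the chute behind the gate (None: absent).
- choc6: Chocolate in red and gold wrapping, a block 26 x 24 x 20 mm, 14 g, origin at its centre. Five or six of them wait in the chute behind the gate (None: absent).
- bowl: White bowl, 50 mm high, 92 mm across at the foot, 112 mm at the rim, wall 4 mm, inner floor 5 mm up; about 0.16 kg. Origin at the centre of its underside, z up through the mouth. Its straight dark wooden handle points along its -x, 53 to 125 mm from the centre, 16 mm wide (y), 24 mm high, its top 49 mm above the underside.
- bowl_handle (a point): Middle of the bowl's handle, where to grip it (across its 16 mm width): 95 mm from the bowl's axis, 37 mm above its underside. Axes as the bowl's.
- beakerA: Bare-metal tapered beaker, 75 mm high, 42 mm across at the foot, 68 mm at the rim, wall 3 mm; thick base: inner floor 30 mm above the underside, so one seated in another stands 30 mm higher than it. Origin at the centre of the underside, z up through the mouth. About 0.14 kg. Four or five stand on the table (None: absent).
- beakerB: Bare-metal tapered beaker, 75 mm high, 42 mm across at the foot, 68 mm at the rim, wall 3 mm; thick base: inner floor 30 mm above the underside, so one seated in another stands 30 mm higher than it. Origin at the centre of the underside, z up through the mouth. About 0.14 kg. Four or five stand on the table (None: absent).
- beakerC: Bare-metal tapered beaker, 75 mm high, 42 mm across at the foot, 68 mm at the rim, wall 3 mm; thick base: inner floor 30 mm above the underside, so one seated in another stands 30 mm higher than it. Origin at the centre of the underside, z up through the mouth. About 0.14 kg. Four or five stand on the table (None: absent).
- beakerD: Bare-metal tapered beaker, 75 mm high, 42 mm across at the foot, 68 mm at the rim, wall 3 mm; thick base: inner floor 30 mm above the underside, so one seated in another stands 30 mm higher than it. Origin at the centre of the underside, z up through the mouth. About 0.14 kg. Four or five stand on the table (None: absent).
- beakerE: Bare-metal tapered beaker, 75 mm high, 42 mm across at the foot, 68 mm at the rim, wall 3 mm; thick base: inner floor 30 mm above the underside, so one seated in another stands 30 mm higher than it. Origin at the centre of the underside, z up through the mouth. About 0.14 kg. Four or five stand on the table (None: absent).
- cork_mat: Round cork mat, 150 mm across, 4 mm thick, fixed on the table; origin at the centre of its underside.
- slate: Black slate board, 150 x 150 x 8 mm, fixed on the table; origin at the centre of its underside, sides along its x and y.
- wine_bottle: Full green wine bottle, 74 mm across, 290 mm high; leave it alone. Origin under its centre.
- candlestick: Dark iron candlestick, 80 mm foot, 170 mm high; leave it alone. Origin under its centre.
- jam_jar: Amber jar, 68 mm across, 80 mm high; leave it alone. Origin under its centre.

How it is judged:
On the way, in this order (a step that is already met when the one before it is completed fails the run):
1. the gate is opened while the bowl is held off the table under the chute (contact force between the fingers and bowl above 0.5 N and height (world z) of bowl above 0.012 m and value of joint gate above 0.025 m and horizontal distance between bowl and lip below 0.085 m), for 0.05 s.
2. all the chocolates lie in the bowl while it is held off the table (contact force between the fingers and bowl above 0.5 N and height (world z) of bowl above 0.012 m and horizontal distance between each of choc1, choc2, choc3, choc4, choc5, choc6 and bowl below 0.052 m and z of choc1 in the frame of bowl between 0.005 and 0.06 m and z of choc2 in the frame of bowl between 0.005 and 0.06 m and z of choc3 in the frame of bowl between 0.005 and 0.06 m and z of choc4 in the frame of bowl between 0.005 and 0.06 m and z of choc5 in the frame of bowl between 0.005 and 0.06 m and z of choc6 in the frame of bowl between 0.005 and 0.06 m), for 0.3 s.
At the end, for the whole second after the job is handed in: All chocolates in the bowl; bowl upright on the slate, centres within 30 mm; all beakers in one upright stack on the cork mat (axes within 55 mm of its centre), each seated in the one below (30 mm higher, within 4 mm, axes within 6 mm); all at rest (horizontal distance between each of choc1, choc2, choc3, choc4, choc5, choc6 and bowl below 0.052 m and z of choc1 in the frame of bowl between 0.005 and 0.06 m and z of choc2 in the frame of bowl between 0.005 and 0.06 m and z of choc3 in the frame of bowl between 0.005 and 0.06 m and z of choc4 in the frame of bowl between 0.005 and 0.06 m and z of choc5 in the frame of bowl between 0.005 and 0.06 m and z of choc6 in the frame of bowl between 0.005 and 0.06 m and horizontal distance between bowl and slate below 0.03 m and height (world z) of bowl between 0.005 and 0.012 m and angle between bowl's own z axis and vertical below 0.1 rad and linear speed of each of bowl, beakerA, beakerB, beakerC, beakerD, beakerE below 0.03 m/s and (height (world z) of beakerA below 0.009 m or (horizontal distance between beakerA and beakerB below 0.006 m and z of beakerA in the frame of beakerB between 0.026 and 0.034 m) or (horizontal distance between beakerA and beakerC below 0.006 m and z of beakerA in the frame of beakerC between 0.026 and 0.034 m) or (horizontal distance between beakerA and beakerD below 0.006 m and z of beakerA in the frame of beakerD between 0.026 and 0.034 m) or (horizontal distance between beakerA and beakerE below 0.006 m and z of beakerA in the frame of beakerE between 0.026 and 0.034 m)) and horizontal distance between each of beakerA, beakerB, beakerC, beakerD, beakerE and cork_mat below 0.055 m and angle between each of beakerA, beakerB, beakerC, beakerD, beakerE's own z axis and vertical below 0.12 rad and (height (world z) of beakerB below 0.009 m or (horizontal distance between beakerB and beakerA below 0.006 m and z of beakerB in the frame of beakerA between 0.026 and 0.034 m) or (horizontal distance between beakerB and beakerC below 0.006 m and z of beakerB in the frame of beakerC between 0.026 and 0.034 m) or (horizontal distance between beakerB and beakerD below 0.006 m and z of beakerB in the frame of beakerD between 0.026 and 0.034 m) or (horizontal distance between beakerB and beakerE below 0.006 m and z of beakerB in the frame of beakerE between 0.026 and 0.034 m)) and (height (world z) of beakerC below 0.009 m or (horizontal distance between beakerC and beakerA below 0.006 m and z of beakerC in the frame of beakerA between 0.026 and 0.034 m) or (horizontal distance between beakerC and beakerB below 0.006 m and z of beakerC in the frame of beakerB between 0.026 and 0.034 m) or (horizontal distance between beakerC and beakerD below 0.006 m and z of beakerC in the frame of beakerD between 0.026 and 0.034 m) or (horizontal distance between beakerC and beakerE below 0.006 m and z of beakerC in the frame of beakerE between 0.026 and 0.034 m)) and (height (world z) of beakerD below 0.009 m or (horizontal distance between beakerD and beakerA below 0.006 m and z of beakerD in the frame of beakerA between 0.026 and 0.034 m) or (horizontal distance between beakerD and beakerB below 0.006 m and z of beakerD in the frame of beakerB between 0.026 and 0.034 m) or (horizontal distance between beakerD and beakerC below 0.006 m and z of beakerD in the frame of beakerC between 0.026 and 0.034 m) or (horizontal distance between beakerD and beakerE below 0.006 m and z of beakerD in the frame of beakerE between 0.026 and 0.034 m)) and (height (world z) of beakerE below 0.009 m or (horizontal distance between beakerE and beakerA below 0.006 m and z of beakerE in the frame of beakerA between 0.026 and 0.034 m) or (horizontal distance between beakerE and beakerB below 0.006 m and z of beakerE in the frame of beakerB between 0.026 and 0.034 m) or (horizontal distance between beakerE and beakerC below 0.006 m and z of beakerE in the frame of beakerC between 0.026 and 0.034 m) or (horizontal distance between beakerE and beakerD below 0.006 m and z of beakerE in the frame of beakerD between 0.026 and 0.034 m)) and horizontal distance between beakerA and beakerB below 0.018 m and horizontal distance between each of beakerA, beakerB and beakerC below 0.018 m and horizontal distance between each of beakerA, beakerB, beakerC and beakerD below 0.018 m and horizontal distance between each of beakerA, beakerB, beakerC, beakerD and beakerE below 0.018 m); the robot touches nothing.
It fails at once if the gate is opened while the bowl is not held up off the table (value of joint gate above 0.02 m and height (world z) of bowl below 0.012 m).
It fails at once if the wine bottle is disturbed (distance of wine_bottle from where it was at the start of the episode above 0.03 m or angle between wine_bottle's own z axis and vertical above 0.3 rad).
It fails at once if the candlestick is disturbed (distance of candlestick from where it was at the start of the episode above 0.03 m or angle between candlestick's own z axis and vertical above 0.3 rad).
It fails at once if the jam jar is disturbed (distance of jam_jar from where it was at the start of the episode above 0.03 m or angle between jam_jar's own z axis and vertical above 0.3 rad).
Of choc5, choc6 only 1 to 2 are there at a start; the rules pass over those that are not, and their reading is None.
Of beakerA, beakerB, beakerC, beakerD, beakerE only 4 to 5 are there at a start; the rules pass over those that are not, and their reading is None.
At some moment in a run one of bowl may be knocked a few centimetres aside while the robot is not near it.
It also fails if it takes over 186 s, if anything falls off the work surface, if the arm or the gripper's body presses on something with over 40 N, if the wrist force passes 120 N, or if a joint passes its speed limit or range.

ROBOT

A 7-joint arm with a two-finger parallel gripper is mounted at the origin on the work surface. World frame = base frame: x ahead of the robot, y to its left, z up, the work surface at z = 0. Lengths are in m, angles in rad, forces in N, time in s.
With the tool pointing down it reaches from about 0.4 to 0.875 m from the base axis. Payload 19.3 kg.
Tool frame: the origin (TCP) lies midway between the tips of the shut fingers; the grasp point (between the pads) lies 19 mm behind it; x points along the fingers, y is the direction in which the jaws open and shut, and the axes are right-handed (so a half turn about x gives the same grasp; the last joint's range is limited). The gripper opens to 85 mm and grips with 20 to 120 N. Pads are 22 mm wide; open, the fingers measure 114 mm over their backs; the gripper's body (76 mm by 85 mm) begins 54 mm behind the grasp point. The pads swing forward as they close: fully open they stand 13 mm farther back than shut.
Start: joints at [-1.296, 0.521, -0.036, 1.599, 0.021, 1.021, -0.113], TCP at [0.211, 0.588, 0.231] pointing down, gripper open.
Joint ranges: [-2.91, 2.91], [-0.3, 2.13], [-1.5, 1.42], [0.17, 2.43], [-1.26, 4.41], [0.16, 1.93], [-2.52, 2.52]. Speed limits (rad/s): [1.89, 1.89, 2.39, 2.39, 3.01, 3.01, 3.01].

INTERFACE

Orientations are given as a unit quaternion [x, y, z, w].
In Python, from workcell import env, imaging, order gives the robot as it stands.
- The arm moves only by the shell command python3 -m inch 'ROWS'. ROWS is JSON, one flat list of numbers, 7 for each row, row after row: the shift along the tool's x, y, z in m, then the turn, a rotation vector about the tool's x, y, z in rad, then the finger opening in m, from 0 to 0.0854. In form: [tx, ty, tz, wx, wy, wz, claw, tx, ty, tz, wx, wy, wz, claw, ...]. A call has 1 to 8 rows; each row is the pose to reach, as a shift and turn from the pose commanded when the call began, along the tool's axes at that moment; what a row does not reach only later rows make up. A row lasts 1/12 s, in which the tool goes at most 41.7 mm and 7.16 degrees, less where a joint would pass 70% of its speed; a pose out of reach is approached as far as the arm can. A call with a gripper value outside its range is refused whole. The fingers move at their own pace and stop on an object; the grip force is fixed at half the most. Time passes only in rows, so rows that repeat a pose let the fingers close. It gives the time, the measured TCP pose, the force and the opening at its end, in the units of the state.
- env.sense(): the state, without advancing time (a new reading comes with each control period).
- imaging.read_camera(name): name is "scene" or "top" or "wrist"; returns the picture (420x560x3 uint8, blue, green, red); there is no depth.
- imaging.calibration(name): a dict with "K" (3x3 intrinsics, pixels), "R" (3x3) and "t" (3): a world point X has camera coordinates R X + t. Camera axes: x right, y down, z forward; pixel columns grow to the right and rows downward; lengths in m; the calibration is good to about 2 mm. The wrist camera is an equidistant fisheye: a pixel r from the principal point sees the ray r / f radians off the axis. A picture is of the moment at which its call begins: read the wrist's pose just before it. calibration takes no time and is no camera call; for the wrist camera it gives the pose at the moment of the call.
- order.finish_job(): hands the job in, once; it reports no verdict.
The state is a dict: "t": time; "joint_positions": joint angles; "qvel": joint speeds; "joint_torque": joint torques, N m; "tool_pos": TCP position; "orientation": TCP orientation; "ft_force": force on the tool from outside, world axes, zero at the start; "torque": the same for the moment, N m; "grip_width": opening from 0.0 (shut) to 1.0 (fully open).
Only numpy, scipy, OpenCV 4.12 (cv2) and the standard library are available. Lean on these libraries where they do the work, as an engineer would, in place of code of your own. Each camera call takes 0.05 s, during which the arm holds its last target.

## Working session

There is one attempt and no reset: what is moved stays moved. The work goes in short steps, Python scripts to look and compute and a shell command to move; the robot and the scene stay as the last step left them, time stands still between calls to the robot, and variables do not carry over. Pictures are saved under pics/ and viewed, and the job is handed in when it is done.

```bash
ls; mkdir -p pics
python3 - <<'E'
from workcell import env, imaging, order
import cv2
print(env.sense())
for n in ("scene","top","wrist"):
    c=imaging.calibration(n); print(n,c["K"],c["R"],c["t"])
    cv2.imwrite(f"pics/{n}0.png",imaging.read_camera(n))
E
```

```text
pics
{'t': 0.0, 'joint_positions': array([-1.29618255,  0.52203398, -0.03633931,  1.60000419,  0.02119305,
        1.0211242 , -0.11284183]), 'qvel': array([-1.68943413e-04,  2.24666656e-03,  1.01007984e-05,  1.78259597e-03,
        8.20770985e-05, -8.55084714e-04, -3.40775231e-04]), 'joint_torque': array([-2.66603292e-04, -9.27129579e+01,  1.97976306e+00, -3.69905806e+01,
        1.78505917e-02,  8.57281761e-03, -8.97600074e-07]), 'tool_pos': array([0.21117305, 0.58787329, 0.23071453]), 'orientation': array([ 0.12090632,  0.69666683, -0.12173917,  0.69657488]), 'ft_force': array([ 0.71026238, -0.46759507,  0.2085957 ]), 'torque': array([0.00395702, 0.03754338, 0.02731901]), 'grip_width': 0.997616650892636}
scene [[383.60530682   0.         273.64993817]
 [  0.         383.60530682 212.45062996]
 [  0.           0.           1.        ]] [[ 0.05378681  0.99854738 -0.00318057]
 [ 0.68651074 -0.03929158 -0.72605728]
 [-0.72512757  0.03686881 -0.68762686]] [-0.06678725 -0.3515205   1.37953186]
top [[440.83801266   0.         275.841475  ]
 [  0.         440.83801266 213.21555228]
 [  0.           0.           1.        ]] [[ 0.02582514 -0.99938543  0.02370298]
 [-0.98590645 -0.02938304 -0.16469702]
 [ 0.16529227 -0.01911559 -0.98605936]] [0.00576637 0.64455143 1.06473784]
wrist [[325.1922621    0.         280.75483399]
 [  0.         325.1922621  206.51992369]
 [  0.           0.           1.        ]] [[ 3.38602681e-01  9.40928975e-01 -9.42556038e-04]
 [ 8.97915487e-01 -3.22824111e-01  2.99219603e-01]
 [ 2.81240114e-01 -1.02162895e-01 -9.54183809e-01]] [-0.62414538 -0.03887343  0.38009783]
```

View pics/scene0.png

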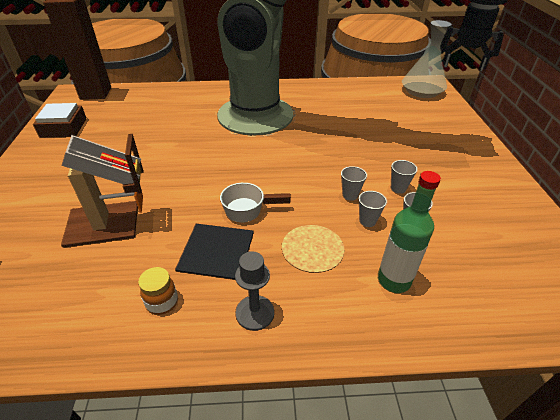

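View pics/top0.png

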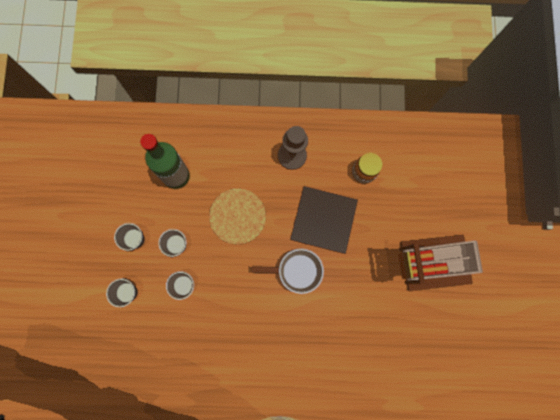

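View pics/wrist0.png

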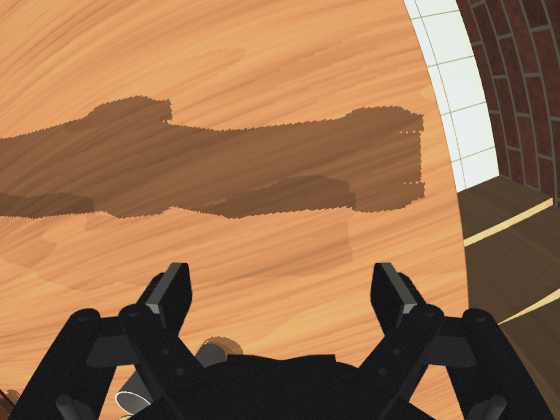

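```bash
cat > h.py <<'E'
from workcell import env, imaging, order
import cv2, numpy as np
from scipy.spatial.transform import Rotation as Ro
def ray(name,u,v,c=None):
    c=c or imaging.calibration(name); K=c["K"]; R=np.array(c["R"]); t=np.array(c["t"])
    x=(u-K[0][2])/K[0][0]; y=(v-K[1][2])/K[1][1]
    if name=="wrist":
        r=np.hypot(x,y); s=np.sin(r)/r if r>1e-9 else 1; d=np.array([x*s,y*s,np.cos(r)])
    else: d=np.array([x,y,1.])
    return -R.T@t, R.T@d
def atz(name,u,v,z,c=None):
    o,d=ray(name,u,v,c); return o+d*(z-o[2])/d[2]
def proj(name,X,c=None):
    c=c or imaging.calibration(name); K=c["K"]
    p=np.array(c["R"])@np.array(X,float)+np.array(c["t"])
    if name=="wrist":
        r=np.hypot(p[0],p[1]); th=np.arctan2(r,p[2]); x,y=p[0]/r*th,p[1]/r*th
    else: x,y=p[0]/p[2],p[1]/p[2]
    return np.array([K[0][0]*x+K[0][2],K[1][1]*y+K[1][2]])
def circ(img,name,C,r,z,col,c=None,s=1,off=(0,0)):
    a=np.linspace(0,2*np.pi,60)
    P=np.array([(proj(name,[C[0]+r*np.cos(t),C[1]+r*np.sin(t),z],c)-off)*s for t in a]).round().astype(int)
    cv2.polylines(img,[P],True,col,1)
def inch(dp_world,drot_world=None):
    "shift in tool axes at present"
    s=env.sense(); R=Ro.from_quat(s["orientation"]); return R.inv().apply(dp_world)
E
python3 - <<'E'
from h import *
im=cv2.imread("pics/top0.png")
print("bowl rim",atz("top",301,271,.05),"mat",atz("top",238,216,.004))
for p in [(129,237),(172,243),(180,286),(121,293)]: print("beaker rim",atz("top",*p,.075))
for p in [(306,188),(357,199),(344,252),(292,240)]: print("slate",atz("top",*p,.008))
for p in [(372,164)]: print("jar top",atz("top",*p,.08))
for p in [(404,247),(409,281),(480,277),(475,242)]: print("disp",atz("top",*p,.15))
a=im[180:330,90:340]; cv2.imwrite("pics/c1.png",cv2.resize(a,None,fx=3.2,fy=3.2,interpolation=cv2.INTER_CUBIC))
a=im[220:310,370:500]; cv2.imwrite("pics/c2.png",cv2.resize(a,None,fx=6,fy=6,interpolation=cv2.INTER_CUBIC))
b=cv2.imread("pics/scene0.png")
a=b[110:260,40:180]; cv2.imwrite("pics/c3.png",cv2.resize(a,None,fx=4,fy=4,interpolation=cv2.INTER_CUBIC))
E
```

```text
bowl rim [ 0.50057617 -0.04286681  0.05      ] mat [0.64198589 0.12248215 0.004     ]
beaker rim [0.57088065 0.38155008 0.075     ]
beaker rim [0.5591395  0.27606456 0.075     ]
beaker rim [0.45603513 0.25022681 0.075     ]
beaker rim [0.43588391 0.38973627 0.075     ]
slate [ 0.72240154 -0.05596532  0.008     ]
slate [ 0.69662303 -0.19261492  0.008     ]
slate [ 0.55437756 -0.15785922  0.008     ]
slate [ 0.5819805  -0.02130619  0.008     ]
jar top [ 0.77342783 -0.21632497  0.08      ]
disp [ 0.55795358 -0.27129123  0.15      ]
disp [ 0.48085903 -0.28099861  0.15      ]
disp [ 0.49417047 -0.44455011  0.15      ]
disp [ 0.57417191 -0.43696644  0.15      ]
```

View pics/c1.png

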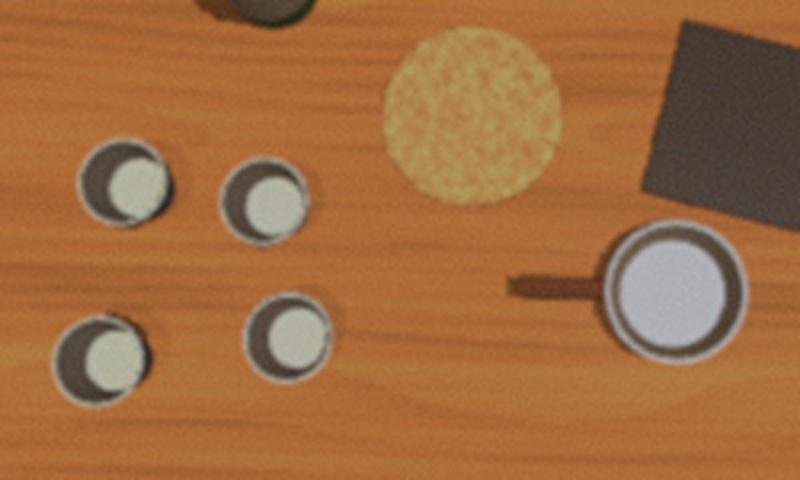

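View pics/c2.png

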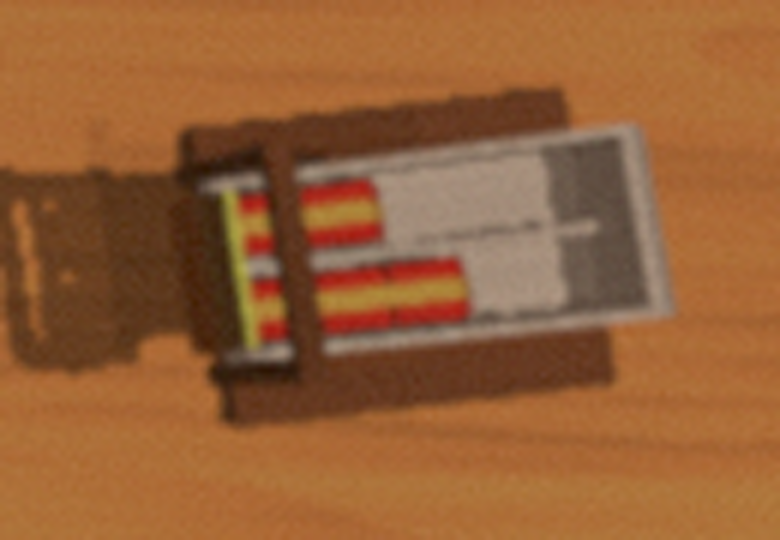

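View pics/c3.png

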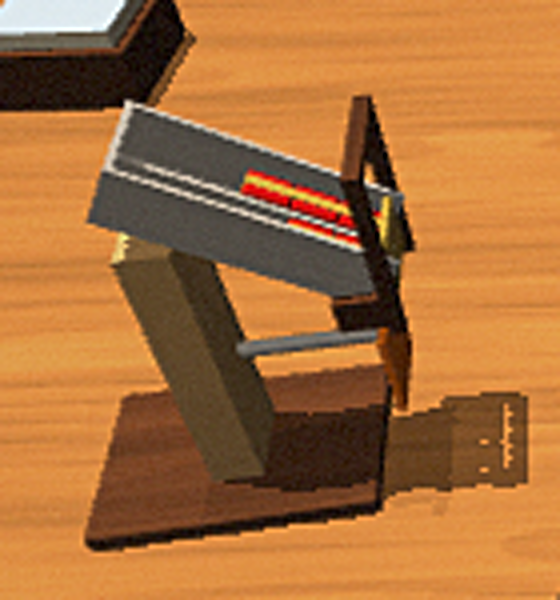

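Run:
```python
from h import *
from scipy.optimize import least_squares
f=lambda x,y:(370+x/6-.4,220+y/6-.4)
for n,p,z in [("postL",(278,150),.226),("postR",(312,372),.226),("plFL",(185,128),.012),("plFR",(230,420),.012),("plBL",(568,92),.012),("plBR",(612,382),.012),("chBL",(638,125),.26),("chBR",(672,315),.26),("gateL",(230,192),.17),("gateR",(250,345),.17)]:
    print(n,atz("top",*f(*p),z).round(4))
g=lambda x,y:(40+x/4-.4,110+y/4-.4)
for n,p,z in [("postL",(365,97),.226),("plFL",(387,365),.012),("plFR",(382,510),.012),("plBR",(90,545),.012),("plBL",(125,395),.012),("padBL",(385,375),.05),("padBR",(403,410),.05),("pad top",(410,340),.105)]:
    print(n,atz("scene",*g(*p),z).round(4))
```

```text
postL [ 0.5563 -0.2731  0.226 ]
postR [ 0.4787 -0.283   0.226 ]
plFL [ 0.5872 -0.3056  0.012 ]
plFR [ 0.4618 -0.3224  0.012 ]
plBL [ 0.6078 -0.4754  0.012 ]
plBR [ 0.4823 -0.4889  0.012 ]
chBL [ 0.5649 -0.3864  0.26  ]
chBR [ 0.5004 -0.3948  0.26  ]
gateL [ 0.5459 -0.2737  0.17  ]
gateR [ 0.4892 -0.2798  0.17  ]
postL [ 0.4756 -0.2819  0.226 ]
plFL [ 0.461  -0.3253  0.012 ]
plFR [ 0.5945 -0.3012  0.012 ]
plBR [ 0.6133 -0.4683  0.012 ]
plBL [ 0.481  -0.4908  0.012 ]
padBL [ 0.5142 -0.3064  0.05  ]
padBR [ 0.5471 -0.2888  0.05  ]
pad top [ 0.5465 -0.2717  0.105 ]
```

Run:
```python
from h import *
s=env.sense(); R=Ro.from_quat(s["orientation"]).as_matrix(); print(R.round(3))
f=lambda x,y:(90+x/3.2-.35,180+y/3.2-.35)
print("tip",atz("top",*f(508,286),.049),"root",atz("top",*f(606,288),.049),"rim c",atz("top",*f(676,292),.05))
for p in [(125,183),(264,201),(288,337),(100,360)]: print(atz("top",*f(*p),.075))
im=cv2.imread("pics/scene0.png")
a=im[150:330,220:440]; cv2.imwrite("pics/c4.png",cv2.resize(a,None,fx=3.4,fy=3.4,interpolation=cv2.INTER_CUBIC))
```

```text
[[-0.     0.338  0.941]
 [-0.001  0.941 -0.338]
 [-1.    -0.001  0.   ]]
tip [0.50199393 0.08827681 0.049     ] root [0.50248944 0.01197377 0.049     ] rim c [ 0.50081683 -0.04261313  0.05      ]
[0.57125926 0.38227947 0.075     ]
[0.5604658  0.27578469 0.075     ]
[0.45847578 0.25121702 0.075     ]
[0.43787744 0.39014051 0.075     ]
```

View pics/c4.png

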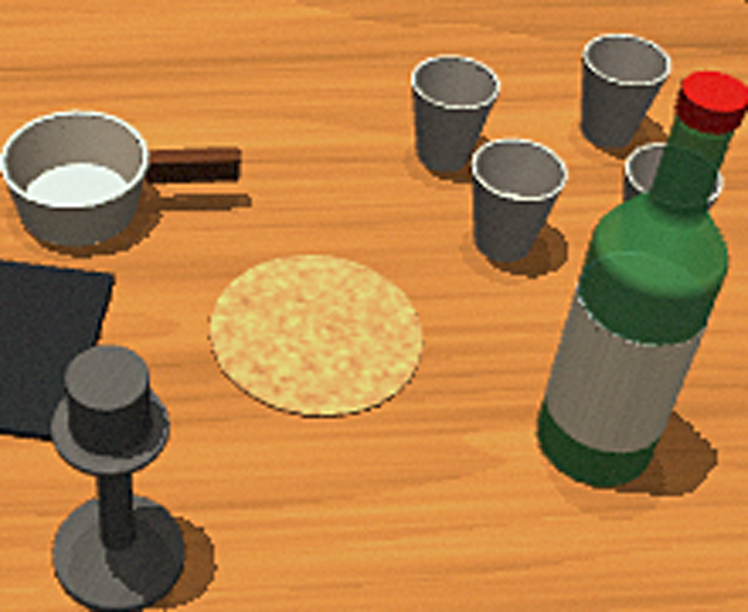

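```bash
python3 -m inch '[0.03,-0.406,0.454,1.22,0,0,0.06, 0.03,-0.406,0.454,1.22,0,0,0.06, 0.03,-0.406,0.454,1.22,0,0,0.06, 0.03,-0.406,0.454,1.22,0,0,0.06, 0.03,-0.406,0.454,1.22,0,0,0.06, 0.03,-0.406,0.454,1.22,0,0,0.06, 0.03,-0.406,0.454,1.22,0,0,0.06, 0.03,-0.406,0.454,1.22,0,0,0.06]'
cat > st.py <<'E'
from h import *
import sys
s=env.sense(); R=Ro.from_quat(s["orientation"]).as_matrix()
print("t",round(s["t"],2),"pos",s["tool_pos"].round(4),"yang",round(float(np.degrees(np.arctan2(R[1,1],R[0,1]))),2),"F",s["ft_force"].round(2),"w",round(s["grip_width"],3)); print(R.round(3))
if len(sys.argv)>3:
    d=np.array([float(v) for v in sys.argv[1:4]]); print("shift tool",(R.T@(d-s["tool_pos"])).round(4))
    if len(sys.argv)>4:
        a=float(sys.argv[4])-np.degrees(np.arctan2(R[1,1],R[0,1])); a=(a+180)%360-180
        # target: tool x straight down, y at given world angle
        y=np.radians(float(sys.argv[4])); T=np.array([[0,np.cos(y),-np.sin(y)*-1],[0,np.sin(y),-np.cos(y)],[-1,0,0]])
        print("rotvec",Ro.from_matrix(R.T@T).as_rotvec().round(4))
E
python3 st.py .5015 .052 .2 0.5
```

```text
t: 0.82
tool_pos: [0.3702, 0.2935, 0.2149]
orientation: [0.442, 0.552, -0.442, 0.552]
ft_force: [1.3, 1.2, 1.0]
grip_width: 0.705
t 0.82 pos [0.3702 0.2935 0.2149] yang 12.6 F [1.29 1.19 1.03] w 0.705
[[ 0.     0.976  0.218]
 [ 0.     0.218 -0.976]
 [-1.     0.    -0.   ]]
shift tool [0.0148 0.0754 0.2644]
rotvec [ 2.112e-01 -3.000e-04 -1.000e-04]
```

```bash
python3 -m inch '[0.015,0.075,0.264,0.211,0,0,0.05, 0.015,0.075,0.264,0.211,0,0,0.05, 0.015,0.075,0.264,0.211,0,0,0.05, 0.015,0.075,0.264,0.211,0,0,0.05, 0.015,0.075,0.264,0.211,0,0,0.05, 0.015,0.075,0.264,0.211,0,0,0.05, 0.015,0.075,0.264,0.211,0,0,0.05, 0.015,0.075,0.264,0.211,0,0,0.05]';python3 st.py .5015 .052 .02 0.5
python3 - <<'E'
from h import *
for n in ("wrist","top"): cv2.imwrite(f"pics/{n}1.png",imaging.read_camera(n))
E
```

```text
t: 1.48
tool_pos: [0.5037, 0.0497, 0.1998]
orientation: [0.498, 0.501, -0.498, 0.503]
ft_force: [0.0, -0.7, -0.7]
grip_width: 0.583
t 1.48 pos [0.5037 0.0497 0.1998] yang 0.5 F [ 0.05 -0.65 -0.7 ] w 0.583
[[ 0.001  1.     0.009]
 [-0.002  0.009 -1.   ]
 [-1.     0.001  0.002]]
shift tool [ 0.1797 -0.0023 -0.0027]
rotvec [-0.      0.0019 -0.0007]
```

View pics/wrist1.png

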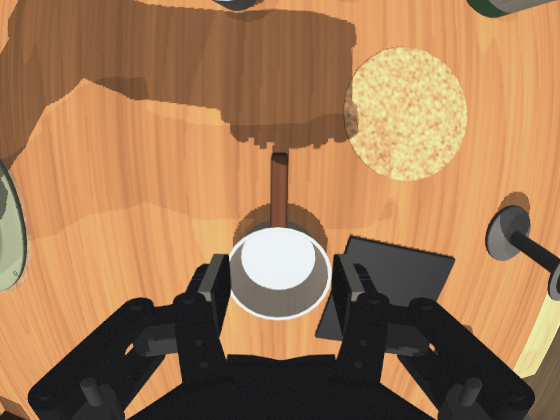

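View pics/top1.png

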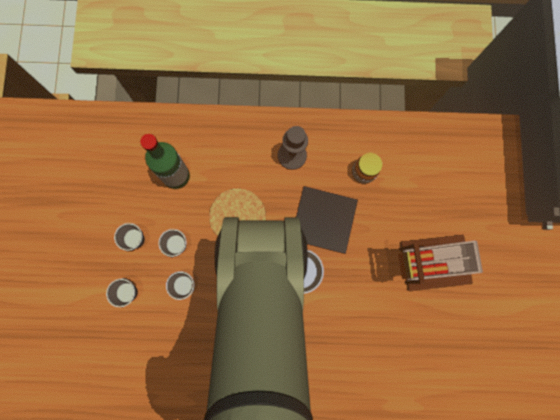

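```bash
python3 - <<'E'
from h import *
for p in [(280,153,.049),(279,227,.049),(279,273,.05)]: print(atz("wrist",*p))
for p in [(406,114,.004)]: print("mat",atz("wrist",*p))
for p in [(350,237,.008),(454,257,.008)]: print("slate",atz("wrist",*p))
E
python3 st.py .5015 .052 .02 0.5
```

```text
[0.5008943  0.08905358 0.049     ]
[0.50076233 0.01739486 0.049     ]
[ 0.50128036 -0.03281386  0.05      ]
mat [0.63608319 0.13027317 0.004     ]
slate [ 0.58114099 -0.00988468  0.008     ]
slate [ 0.72370647 -0.03930316  0.008     ]
t 1.58 pos [0.5021 0.0541 0.1996] yang 0.74 F [-0.16  0.48 -0.31] w 0.584
[[-0.001  1.     0.013]
 [-0.     0.013 -1.   ]
 [-1.    -0.001  0.   ]]
shift tool [ 0.1796 -0.0005  0.0021]
rotvec [0.0042 0.0002 0.0005]
```

```bash
python3 -m inch '[0.04,-0.001,0.001,0.004,0,0,0.045, 0.08,-0.001,0.001,0.004,0,0,0.045, 0.12,-0.001,0.001,0.004,0,0,0.045, 0.15,-0.001,0.001,0.004,0,0,0.045, 0.17,-0.001,0.001,0.004,0,0,0.045, 0.179,-0.001,0.001,0.004,0,0,0.045, 0.179,-0.001,0.001,0.004,0,0,0.045]';python3 st.py .5015 .052 .02 0.5
python3 - <<'E'
from h import *
for n in ("wrist","scene"): cv2.imwrite(f"pics/{n}2.png",imaging.read_camera(n))
E
```

```text
t: 2.17
tool_pos: [0.4999, 0.0547, 0.0196]
orientation: [0.496, 0.504, -0.498, 0.502]
ft_force: [-0.1, -0.2, 0.1]
grip_width: 0.526
t 2.17 pos [0.4999 0.0547 0.0196] yang 0.7 F [-0.06 -0.22  0.09] w 0.526
[[-0.003  1.     0.012]
 [-0.     0.012 -1.   ]
 [-1.    -0.003  0.   ]]
shift tool [-0.0004  0.0016  0.0028]
rotvec [0.0035 0.0002 0.0028]
```

View pics/wrist2.png

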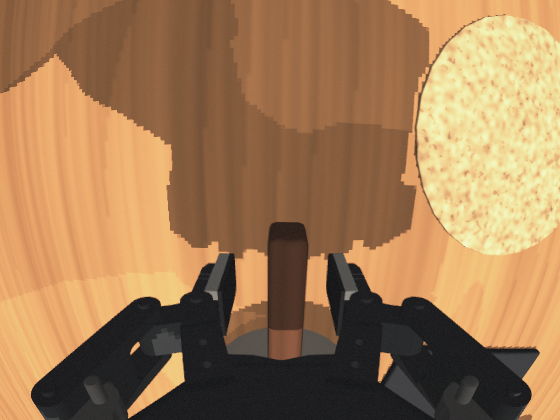

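View pics/scene2.png

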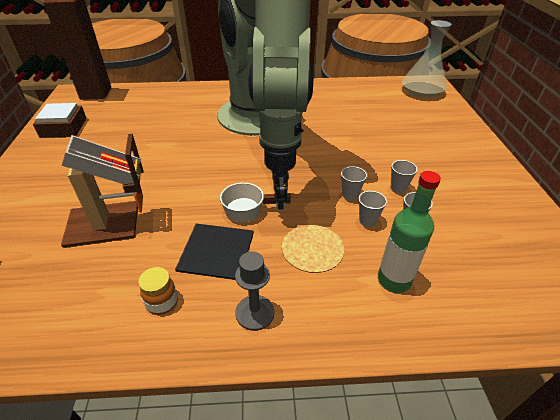

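Well centred between the pads (handle at px 268–306, pads at 235 and 328). Closing now.

```bash
python3 -m inch '[0,0.001,0.001,0,0,0,0.0, 0,0.001,0.001,0,0,0,0.0, 0,0.001,0.001,0,0,0,0.0, 0,0.001,0.001,0,0,0,0.0, 0,0.001,0.001,0,0,0,0.0, 0,0.001,0.001,0,0,0,0.0]'; python3 -m inch '[-0.02,0,0,0,0,0,0, -0.05,0,0,0,0,0,0, -0.07,0,0,0,0,0,0, -0.07,0,0,0,0,0,0, -0.07,0,0,0,0,0,0, -0.07,0,0,0,0,0,0]';python3 st.py .5015 .052 .05 0.5
python3 - <<'E'
from h import *
for n in ("scene","wrist"): cv2.imwrite(f"pics/{n}3.png",imaging.read_camera(n))
im=cv2.imread("pics/scene3.png")
a=im[120:280,140:340]; cv2.imwrite("pics/c5.png",cv2.resize(a,None,fx=3.5,fy=3.5,interpolation=cv2.INTER_CUBIC))
E
```

```text
t: 2.77
tool_pos: [0.5029, 0.0533, 0.0219]
orientation: [0.498, 0.502, -0.497, 0.503]
ft_force: [-0.2, 1.3, 8.9]
grip_width: 0.177
t: 3.27
tool_pos: [0.5019, 0.0531, 0.0907]
orientation: [0.497, 0.503, -0.497, 0.503]
ft_force: [-0.3, 0.3, -2.0]
grip_width: 0.177
t 3.27 pos [0.5019 0.0531 0.0907] yang 0.64 F [-0.32  0.33 -1.99] w 0.177
[[-0.     1.     0.011]
 [ 0.     0.011 -1.   ]
 [-1.    -0.    -0.   ]]
shift tool [ 0.0407 -0.0004  0.0012]
rotvec [ 0.0025 -0.0002  0.0001]
```

View pics/c5.png

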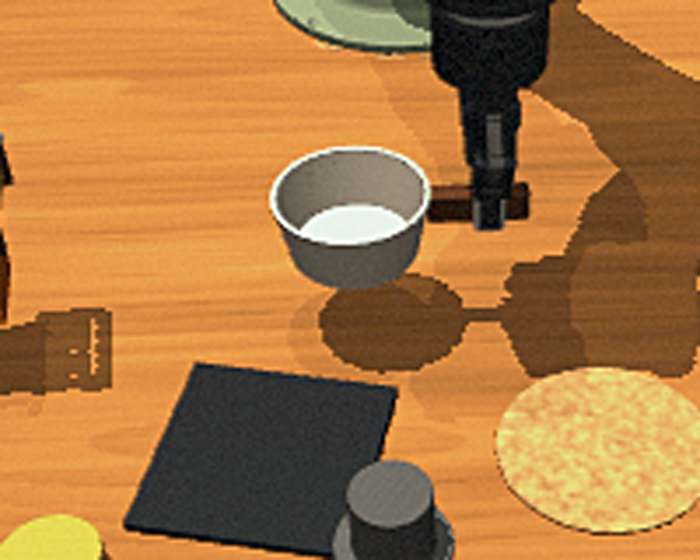

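View pics/wrist3.png

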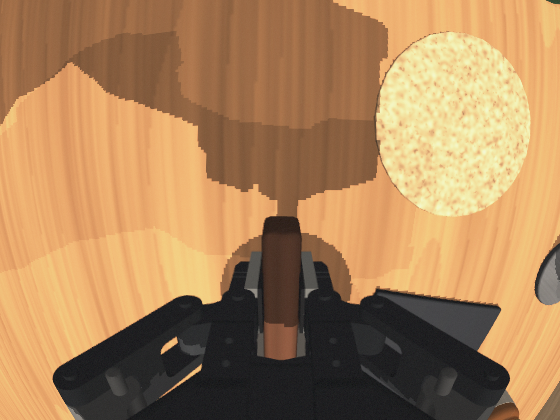

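```bash
python3 - <<'E'
from h import *
print(atz("scene",140+351/3.5-.4,120+196/3.5-.4,.119))
a=cv2.imread("pics/scene3.png")
E
python3 st.py .4976 -.1159 .06 7.2
```

```text
[ 0.50540567 -0.04190761  0.119     ]
t 3.37 pos [0.5016 0.0529 0.0901] yang 0.63 F [-0.43  0.92 -1.25] w 0.175
[[-0.001  1.     0.011]
 [-0.     0.011 -1.   ]
 [-1.    -0.001  0.   ]]
shift tool [ 0.0302 -0.0058  0.1688]
rotvec [-0.1146  0.0002  0.0013]
```

```bash
python3 -m inch '[0.01,-0.002,0.035,-0.03,0,0,0, 0.02,-0.004,0.07,-0.06,0,0,0, 0.03,-0.006,0.105,-0.09,0,0,0, 0.03,-0.006,0.14,-0.115,0,0,0, 0.03,-0.006,0.16,-0.115,0,0,0, 0.03,-0.006,0.169,-0.115,0,0,0, 0.03,-0.006,0.169,-0.115,0,0,0, 0.03,-0.006,0.169,-0.115,0,0,0]';python3 st.py .4976 -.1159 .06 7.2
python3 - <<'E'
from h import *
for n in ("scene","top"):
    im=imaging.read_camera(n); cv2.imwrite(f"pics/{n}4.png",im)
a=cv2.imread("pics/scene4.png")[110:250,40:240]; a=cv2.resize(a,None,fx=3.5,fy=3.5,interpolation=cv2.INTER_CUBIC)
b=cv2.imread("pics/top4.png")[200:320,270:500]; b=cv2.resize(b,None,fx=3.4,fy=3.4,interpolation=cv2.INTER_CUBIC)
cv2.imwrite("pics/a4.png",a); cv2.imwrite("pics/b4.png",b)
E
```

```text
t: 4.03
tool_pos: [0.4976, -0.1156, 0.0603]
orientation: [0.468, 0.531, -0.468, 0.53]
ft_force: [-0.5, -0.1, -1.6]
grip_width: 0.174
t 4.03 pos [ 0.4976 -0.1156  0.0603] yang 7.19 F [-0.46 -0.11 -1.56] w 0.174
[[-0.001  0.992  0.125]
 [ 0.001  0.125 -0.992]
 [-1.    -0.001 -0.001]]
shift tool [ 0.0003 -0.0001  0.0003]
rotvec [-0.0002 -0.0007  0.0009]
```

View pics/a4.png

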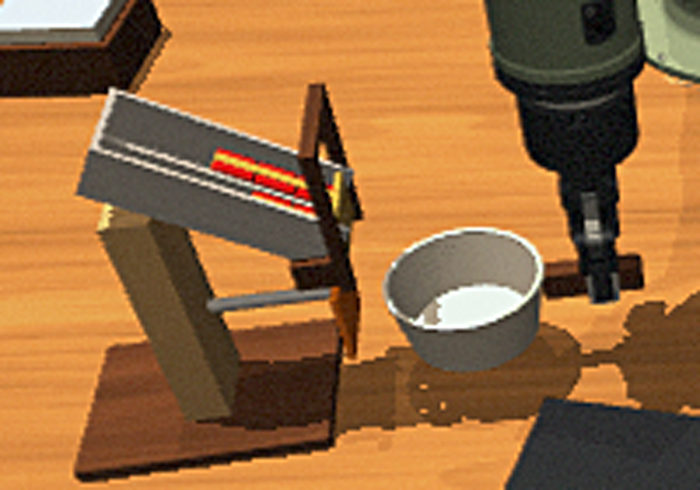

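View pics/b4.png

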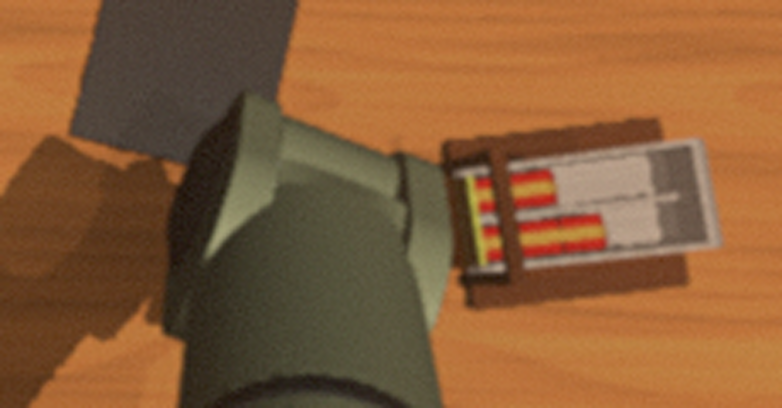

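```bash
python3 - <<'E'
from h import *
c=atz("scene",40+465/3.5-.4,110+280/3.5-.4,.088); d=c[:2]-np.array([.519,-.2845]); print(c, "disp x",d@[.1257,-.992],"y",d@[.992,.1257])
E
python3 -m inch '[0,0,0.01,0,0,0,0, 0,0,0.02,0,0,0,0, 0,0,0.025,0,0,0,0, 0,0,0.03,0,0,0,0, 0,0,0.03,0,0,0,0]'
python3 - <<'E'
from h import *
im=imaging.read_camera("scene")
a=im[110:250,40:240]; a=cv2.resize(a,None,fx=3.5,fy=3.5,interpolation=cv2.INTER_CUBIC)
cv2.imwrite("pics/a5.png",a)
E
```

```text
[ 0.51156157 -0.20881665  0.088     ] disp x -0.0760128988787005 y 0.0021344715560886684
t: 4.55
tool_pos: [0.5019, -0.1467, 0.0609]
orientation: [0.468, 0.53, -0.468, 0.53]
ft_force: [0.9, 2.1, -1.4]
grip_width: 0.176
```

View pics/a5.png

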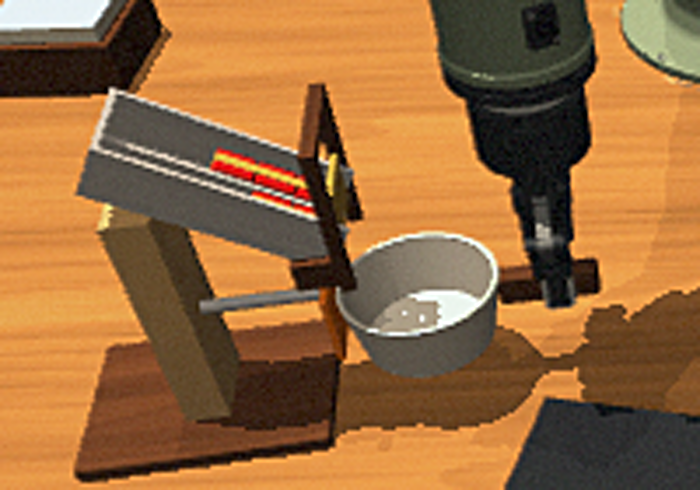

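```bash
python3 -m inch '[0,0,0.008,0,0,0,0, 0,0,0.015,0,0,0,0, 0,0,0.015,0,0,0,0, 0,0,0.015,0,0,0,0, 0,0,0.015,0,0,0,0, 0,0,0.015,0,0,0,0, 0,0,0.015,0,0,0,0, 0,0,0.015,0,0,0,0]'
python3 - <<'E'
from h import *
im=imaging.read_camera("scene")
a=im[110:250,40:240]; a=cv2.resize(a,None,fx=3.5,fy=3.5,interpolation=cv2.INTER_CUBIC)
cv2.imwrite("pics/a6.png",a)
im=imaging.read_camera("top")
b=im[200:320,270:500]; b=cv2.resize(b,None,fx=3.4,fy=3.4,interpolation=cv2.INTER_CUBIC)
cv2.imwrite("pics/b6.png",b)
E
```

```text
t: 5.27
tool_pos: [0.5033, -0.1605, 0.0608]
orientation: [0.467, 0.531, -0.468, 0.53]
ft_force: [-0.8, 2.7, -3.4]
grip_width: 0.174
```

View pics/a6.png

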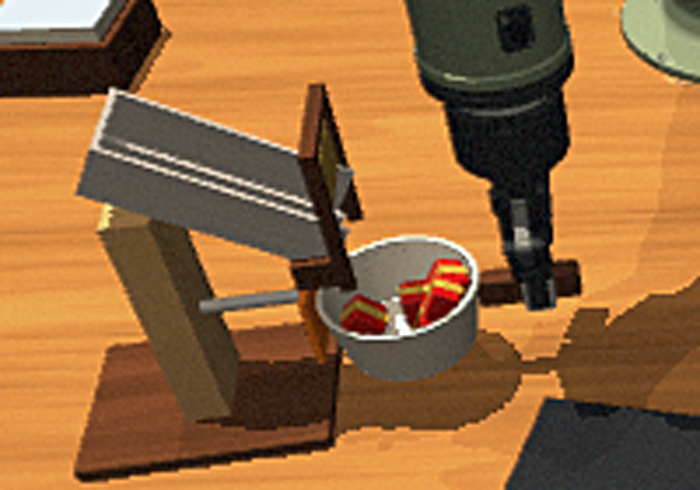

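View pics/b6.png

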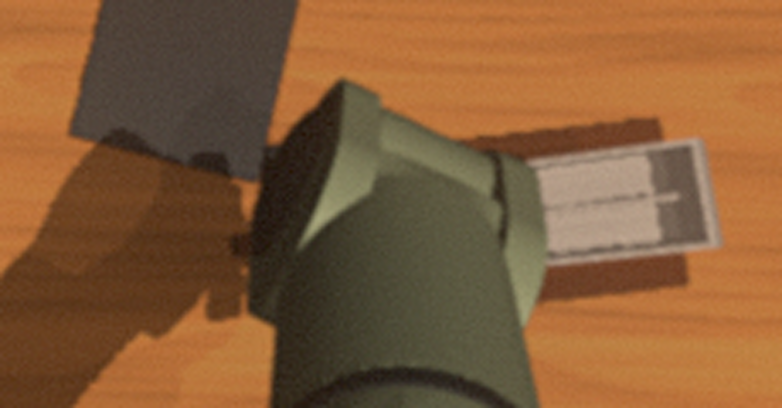

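```bash
python3 -m inch '[0,0,0,0,0,0,0, 0,0,-0.01,0,0,0,0, 0,0,-0.02,0,0,0,0, 0,0,-0.035,0,0,0,0, 0,0,-0.055,0,0,0,0, 0,0,-0.07,0,0,0,0, 0,0,-0.08,0,0,0,0, 0,0,-0.08,0,0,0,0]'
python3 - <<'E'
from h import *
im=imaging.read_camera("scene")
cv2.imwrite("pics/s7.png",im)
a=im[110:250,40:240]; a=cv2.resize(a,None,fx=3.5,fy=3.5,interpolation=cv2.INTER_CUBIC)
cv2.imwrite("pics/a7.png",a)
for n,p,z in [("1",(306,188),.008),("2",(357,199),.008),("3",(344,252),.008),("4",(292,240),.008)]: print(atz("top",*p,z))
E
```

```text
t: 6.03
tool_pos: [0.4936, -0.0788, 0.061]
orientation: [0.467, 0.531, -0.467, 0.531]
ft_force: [0.3, -0.2, -2.6]
grip_width: 0.177
[ 0.72240154 -0.05596532  0.008     ]
[ 0.69662303 -0.19261492  0.008     ]
[ 0.55437756 -0.15785922  0.008     ]
[ 0.5819805  -0.02130619  0.008     ]
```

View pics/a7.png

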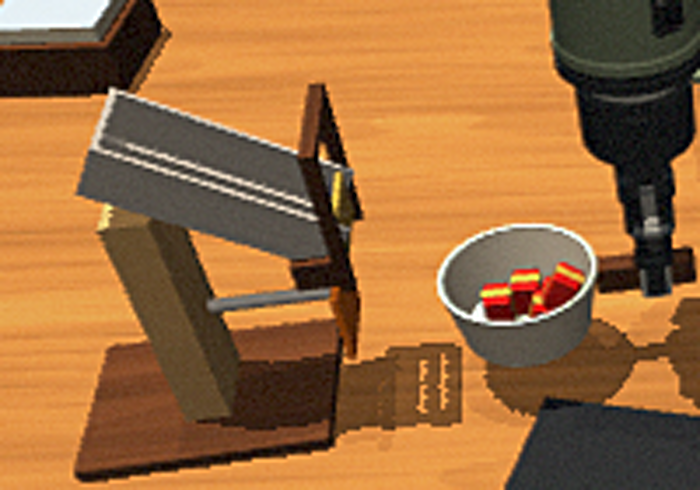

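View pics/s7.png

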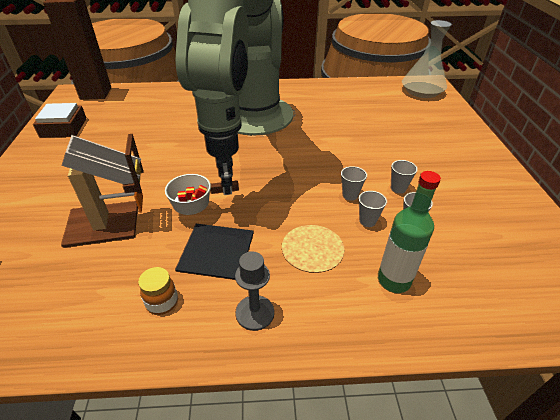

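```bash
python3 - <<'E'
from h import *
print("candle",atz("top",293,157,0.0),"jar",atz("scene",160,302,0),"bottle",atz("scene",396,281,0), "candle",atz("scene",255,315,0),"mat",atz("scene",313,248,.004))
for p in [(196,225),(254,231),(240,277),(178,271)]: print("slate sc",atz("scene",*p,.008))
E
python3 st.py .627 -.0128 .06 7.2
```

```text
candle [ 0.80943217 -0.02000695  0.        ] jar [ 7.75029206e-01 -2.15072191e-01 -1.11022302e-16] bottle [0.74951146 0.29705126 0.        ] candle [ 0.81734034 -0.01542462  0.        ] mat [0.6466502  0.12580694 0.004     ]
slate sc [ 0.55736523 -0.15853581  0.008     ]
slate sc [ 0.58652751 -0.0133267   0.008     ]
slate sc [ 0.72529503 -0.04651121  0.008     ]
slate sc [ 0.70086635 -0.18533603  0.008     ]
t 6.08 pos [ 0.4937 -0.0803  0.0611] yang 7.33 F [-0.36  0.61 -2.1 ] w 0.173
[[ 0.001  0.992  0.128]
 [-0.     0.128 -0.992]
 [-1.     0.     0.   ]]
shift tool [ 0.0011  0.1408 -0.05  ]
rotvec [ 0.0023  0.0001 -0.0005]
```

```bash
python3 -m inch '[0,0.015,-0.006,0,0,0,0, 0,0.04,-0.015,0,0,0,0, 0,0.07,-0.026,0,0,0,0, 0,0.1,-0.037,0,0,0,0, 0,0.125,-0.047,0,0,0,0, 0,0.137,-0.051,0,0,0,0, 0,0.142,-0.053,0,0,0,0, 0,0.142,-0.053,0,0,0,0]'
python3 - <<'E'
from h import *
im=imaging.read_camera("scene")
a=im[150:310,130:340]; a=cv2.resize(a,None,fx=3.5,fy=3.5,interpolation=cv2.INTER_CUBIC)
cv2.imwrite("pics/a8.png",a)
cv2.imwrite("pics/t8.png",imaging.read_camera("top"))
E
python3 st.py .629 -.010 .03 7.2
```

```text
t: 6.75
tool_pos: [0.6283, -0.0113, 0.0606]
orientation: [0.467, 0.53, -0.468, 0.531]
ft_force: [-0.1, 0.2, -2.2]
grip_width: 0.174
t 6.85 pos [ 0.6269 -0.0122  0.0608] yang 7.15 F [-0.16 -0.03 -2.27] w 0.173
[[-0.001  0.992  0.124]
 [-0.001  0.124 -0.992]
 [-1.    -0.001  0.001]]
shift tool [ 0.0308  0.0024 -0.002 ]
rotvec [-0.0009  0.0006  0.0008]
```

View pics/a8.png

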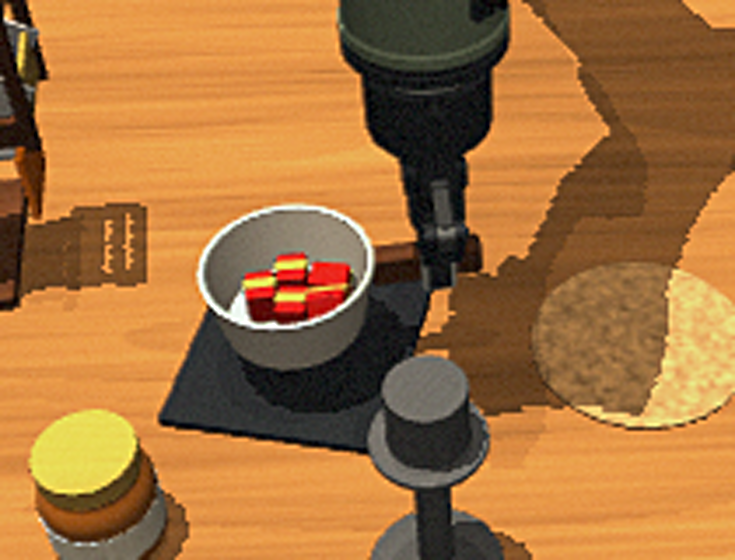

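View pics/t8.png

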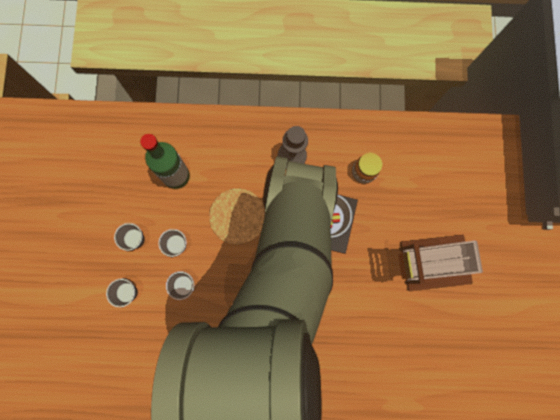

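```bash
python3 -m inch '[0.01,0.002,-0.002,0,0,0,0, 0.02,0.002,-0.002,0,0,0,0, 0.026,0.002,-0.002,0,0,0,0, 0.029,0.002,-0.002,0,0,0,0, 0.031,0.002,-0.002,0,0,0,0, 0.031,0.002,-0.002,0,0,0,0]'; python3 st.py .629 -.010 .03 7.2
```

```text
t: 7.35
tool_pos: [0.6289, -0.0085, 0.0297]
orientation: [0.467, 0.531, -0.468, 0.53]
ft_force: [-3.9, 0.5, 5.0]
grip_width: 0.178
t 7.35 pos [ 0.6289 -0.0085  0.0297] yang 7.21 F [-3.94  0.55  4.99] w 0.178
[[-0.001  0.992  0.126]
 [ 0.     0.126 -0.992]
 [-1.    -0.001 -0.001]]
shift tool [-0.0003 -0.0001  0.0015]
rotvec [ 0.0002 -0.0006  0.0012]
```

```bash
python3 -m inch '[0,0,0,0,0,0,0.05, 0,0,0,0,0,0,0.05, 0,0,0,0,0,0,0.05, 0,0,0,0,0,0,0.05, -0.04,0,0,0,0,0,0.05, -0.08,0,0,0,0,0,0.085, -0.12,0,0,0,0,0,0.085, -0.16,0,0,0,0,0,0.085]'; python3 st.py .5605 .2758 .2 20
python3 - <<'E'
from h import *
im=imaging.read_camera("scene")
a=im[150:310,130:340]; a=cv2.resize(a,None,fx=3.5,fy=3.5,interpolation=cv2.INTER_CUBIC)
cv2.imwrite("pics/a9.png",a)
E
```

```text
t: 8.02
tool_pos: [0.6291, -0.0089, 0.1918]
orientation: [0.468, 0.53, -0.468, 0.53]
ft_force: [0.4, -0.2, 0.0]
grip_width: 0.979
t 8.02 pos [ 0.6291 -0.0089  0.1918] yang 7.2 F [ 0.36 -0.16  0.01] w 0.979
[[-0.     0.992  0.125]
 [-0.     0.125 -0.992]
 [-1.    -0.     0.   ]]
shift tool [-0.0083 -0.0324 -0.2911]
rotvec [-2.234e-01  1.000e-04  2.000e-04]
```

View pics/a9.png

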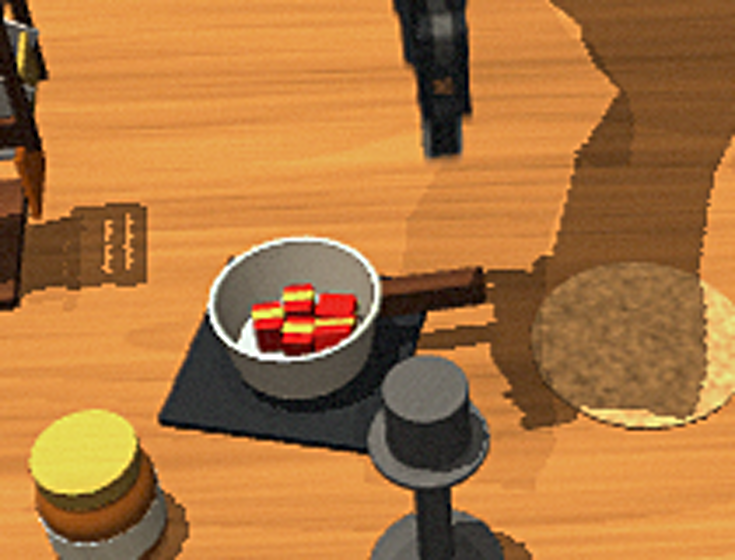

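```bash
python3 - <<'E'
from h import *
g=lambda x,y:(220+x/3.4-.35,150+y/3.4-.35)
for n,p in [("B3",(456,81.5)),("B2",(518.5,170)),("B4",(625,67))]: print(n,atz("scene",*g(*p),.075))
print("matTop c1", atz("top",90+473/3.2-.35,180+115/3.2-.35,.004), "mat scene",atz("scene",*g(315,335),.004))
im=imaging.read_camera("top")
a=im[180:330,90:270].copy(); s=4.2; a=cv2.resize(a,None,fx=s,fy=s,interpolation=cv2.INTER_CUBIC)
for C in [(.5712,.3823),(.5605,.2758),(.4585,.2512),(.4379,.3901)]: circ(a,"top",C,.034,.075,(0,255,0),s=s,off=(89.6,179.6))
circ(a,"top",(.6425,.124),.075,.004,(0,255,0),s=s,off=(89.6,179.6))
cv2.imwrite("pics/b9.png",a)
E
python3 st.py .5605 .2758 .2 -38
```

```text
B3 [0.45757211 0.252781   0.075     ]
B2 [0.56192904 0.2761754  0.075     ]
B4 [0.44695976 0.38812737 0.075     ]
matTop c1 [0.64304682 0.12394321 0.004     ] mat scene [0.64711758 0.12406651 0.004     ]
t 8.12 pos [ 0.6323 -0.0091  0.1963] yang 7.19 F [ 0.54  0.47 -0.15] w 0.991
[[ 0.009  0.992  0.125]
 [ 0.001  0.125 -0.992]
 [-1.     0.009  0.001]]
shift tool [-0.0041 -0.0355 -0.2917]
rotvec [ 0.7887 -0.0031 -0.0089]
```

View pics/b9.png

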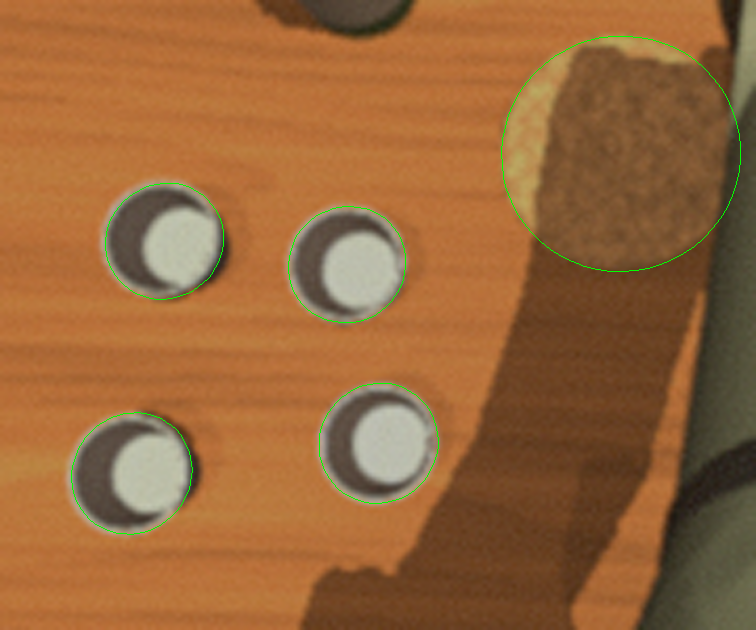

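```bash
python3 -m inch '[-0.004,-0.0355,-0.292,0.789,0,-0.005,0.085, -0.004,-0.0355,-0.292,0.789,0,-0.005,0.085, -0.004,-0.0355,-0.292,0.789,0,-0.005,0.085, -0.004,-0.0355,-0.292,0.789,0,-0.005,0.085, -0.004,-0.0355,-0.292,0.789,0,-0.005,0.085, -0.004,-0.0355,-0.292,0.789,0,-0.005,0.085, -0.004,-0.0355,-0.292,0.789,0,-0.005,0.085, -0.004,-0.0355,-0.292,0.789,0,-0.005,0.085]'; python3 -m inch '[0,0,0,0,0,0,0.085, 0,0,0,0,0,0,0.085]'; python3 st.py .561 .276 .044 -38
```

```text
t: 8.78
tool_pos: [0.5544, 0.2857, 0.1931]
orientation: [-0.633, -0.314, 0.636, -0.31]
ft_force: [-0.7, 0.3, -1.3]
grip_width: 0.995
t: 8.95
tool_pos: [0.5576, 0.2763, 0.1938]
orientation: [-0.634, -0.311, 0.637, -0.309]
ft_force: [0.9, 0.0, 0.4]
grip_width: 0.996
t 8.95 pos [0.5576 0.2763 0.1938] yang -37.92 F [0.91 0.02 0.45] w 0.996
[[-0.005  0.789 -0.615]
 [ 0.001 -0.615 -0.789]
 [-1.    -0.004  0.002]]
shift tool [ 0.1498  0.0035 -0.0022]
rotvec [0.0014 0.0022 0.004 ]
```

```bash
python3 -m inch '[0.03,0.003,-0.001,0,0,0.004,0.085, 0.06,0.003,-0.001,0,0,0.004,0.085, 0.08,0.003,-0.001,0,0,0.004,0.085, 0.08,0.003,-0.001,0,0,0.004,0.085, 0.08,0.003,-0.001,0,0,0.004,0.085]'; python3 st.py .561 .276 .044 -38;  python3 - <<'E'
from h import *
cv2.imwrite("pics/w10.png",imaging.read_camera("wrist"))
E
```

```text
t: 9.37
tool_pos: [0.5606, 0.2738, 0.1139]
orientation: [-0.635, -0.309, 0.637, -0.31]
ft_force: [0.7, -0.6, 0.2]
grip_width: 0.998
t 9.37 pos [0.5606 0.2738 0.1139] yang -38.09 F [ 0.68 -0.64  0.2 ] w 0.998
[[-0.002  0.787 -0.617]
 [-0.002 -0.617 -0.787]
 [-1.    -0.     0.003]]
shift tool [ 0.0699 -0.001  -0.0022]
rotvec [-0.0016  0.0032  0.0004]
```

View pics/w10.png

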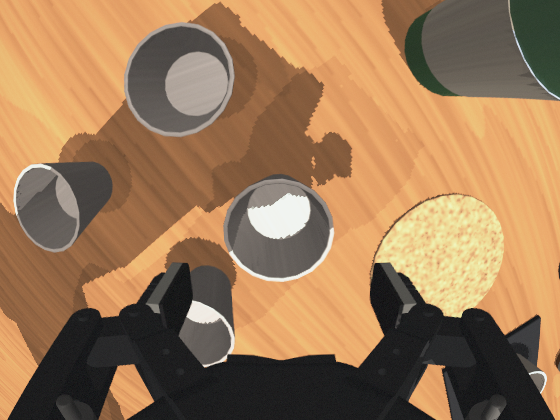

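```bash
python3 -c "
from h import *
print(atz('wrist',279,229,.075))"; python3 -m inch '[0.025,-0.001,-0.002,0,0,0,0.085, 0.05,-0.001,-0.002,0,0,0,0.085, 0.065,-0.001,-0.002,0,0,0,0.085, 0.069,-0.001,-0.002,0,0,0,0.085, 0.069,-0.001,-0.002,0,0,0,0.05, 0.069,-0.001,-0.002,0,0,0,0.05, 0.069,-0.001,-0.002,0,0,0,0.05, 0.069,-0.001,-0.002,0,0,0,0.05]'; python3 -m inch '[0,0,0,0,0,0,0.05, 0,0,0,0,0,0,0.05]'; python3 -m inch '[-0.02,0,0,0,0,0,0.05, -0.05,0,0,0,0,0,0.05, -0.07,0,0,0,0,0,0.05, -0.07,0,0,0,0,0,0.05]'
python3 - <<'E'
from h import *
cv2.imwrite("pics/w11.png",imaging.read_camera("wrist"))
cv2.imwrite("pics/s11.png",imaging.read_camera("scene"))
E
```

```text
[0.5634011  0.27851944 0.075     ]
t: 10.08
tool_pos: [0.5619, 0.2779, 0.0477]
orientation: [0.636, 0.31, -0.635, 0.31]
ft_force: [-2.5, -2.1, 11.1]
grip_width: 0.758
t: 10.25
tool_pos: [0.5619, 0.2779, 0.0476]
orientation: [0.636, 0.31, -0.635, 0.31]
ft_force: [-2.6, -2.0, 11.3]
grip_width: 0.761
t: 10.58
tool_pos: [0.5632, 0.2785, 0.1208]
orientation: [0.638, 0.31, -0.634, 0.31]
ft_force: [-0.1, 1.5, -1.0]
grip_width: 0.758
```

View pics/w11.png

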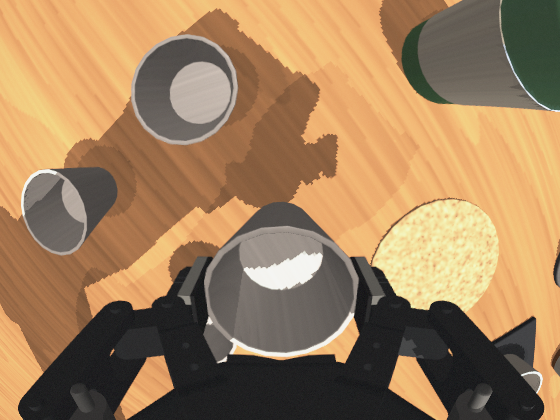

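View pics/s11.png

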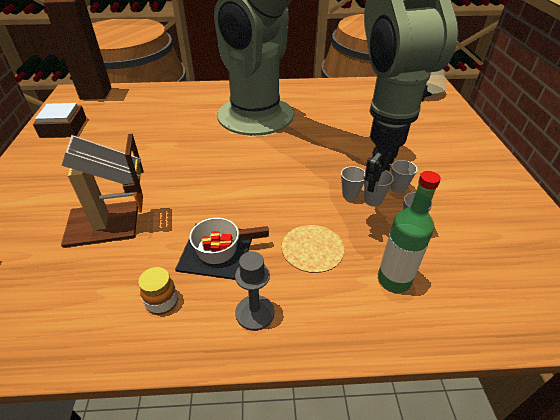

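```bash
python3 -c "
from h import *
print(atz('wrist',282,291,.148))"; python3 st.py .643 .124 .09 -38
```

```text
[0.56539801 0.28209367 0.148     ]
t 10.68 pos [0.5613 0.2782 0.1169] yang -37.98 F [-0.02 -0.11 -2.24] w 0.758
[[ 0.001  0.788 -0.615]
 [ 0.001 -0.615 -0.788]
 [-1.     0.    -0.001]]
shift tool [0.0269 0.1592 0.0713]
rotvec [ 0.0003 -0.0011 -0.0003]
```

```bash
python3 -m inch '[0,0.02,0.01,0,0,0,0.05, 0,0.05,0.022,0,0,0,0.05, 0,0.085,0.038,0,0,0,0.05, 0,0.12,0.054,0,0,0,0.05, 0.01,0.145,0.065,0,0,0,0.05, 0.027,0.157,0.071,0,0,0,0.05, 0.027,0.159,0.074,0,0,0,0.05, 0.027,0.159,0.074,0,0,0,0.05]'; python3 st.py .645 .122 .0515 -38
```

```text
t: 11.35
tool_pos: [0.6398, 0.1199, 0.087]
orientation: [-0.634, -0.309, 0.637, -0.309]
ft_force: [-0.0, -0.7, -1.1]
grip_width: 0.753
t 11.35 pos [0.6398 0.1199 0.087 ] yang -38.11 F [-0.02 -0.67 -1.06] w 0.753
[[-0.004  0.787 -0.617]
 [-0.002 -0.617 -0.787]
 [-1.    -0.001  0.004]]
shift tool [ 0.0355  0.0029 -0.005 ]
rotvec [-0.0019  0.0038  0.0015]
```

```bash
python3 -m inch '[0.01,0.002,0,0,0,0,0.05, 0.02,0.002,0,0,0,0,0.05, 0.03,0.002,0,0,0,0,0.05, 0.035,0.002,0,0,0,0,0.05, 0.036,0.002,0,0,0,0,0.05, 0.036,0.002,0,0,0,0,0.05]'; python3 st.py .643 .124 .0515 -38
```

```text
t: 11.85
tool_pos: [0.6414, 0.1213, 0.0518]
orientation: [-0.635, -0.311, 0.636, -0.31]
ft_force: [-1.8, 0.8, 3.0]
grip_width: 0.759
t 11.85 pos [0.6414 0.1213 0.0518] yang -37.93 F [-1.83  0.78  3.01] w 0.759
[[-0.002  0.789 -0.615]
 [-0.    -0.615 -0.789]
 [-1.    -0.002  0.002]]
shift tool [ 0.0003 -0.0004 -0.0031]
rotvec [0.0012 0.0018 0.0016]
```

Contact made; release and rise.

```bash
python3 -m inch '[0,0,0,0,0,0,0.085, 0,0,0,0,0,0,0.085, 0,0,0,0,0,0,0.085, -0.02,0,0,0,0,0,0.085, -0.06,0,0,0,0,0,0.085, -0.1,0,0,0,0,0,0.085, -0.14,0,0,0,0,0,0.085, -0.14,0,0,0,0,0,0.085]'
python3 - <<'E'
from h import *
cv2.imwrite("pics/w12.png",imaging.read_camera("wrist"))
im=imaging.read_camera("scene"); 
a=im[130:300,230:450]; a=cv2.resize(a,None,fx=3.5,fy=3.5,interpolation=cv2.INTER_CUBIC)
cv2.imwrite("pics/a12.png",a)
E
python3 st.py .4585 .252 .16 -60
```

```text
t: 12.52
tool_pos: [0.6452, 0.1204, 0.1996]
orientation: [0.638, 0.309, -0.633, 0.311]
ft_force: [1.2, 0.1, -0.5]
grip_width: 0.995
t 12.62 pos [0.6428 0.1207 0.1936] yang -37.98 F [ 0.47  0.75 -1.86] w 0.996
[[ 0.001  0.788 -0.615]
 [-0.    -0.615 -0.788]
 [-1.     0.001 -0.001]]
shift tool [ 0.0333 -0.2261  0.0099]
rotvec [ 0.3844 -0.0009 -0.0009]
```

View pics/w12.png

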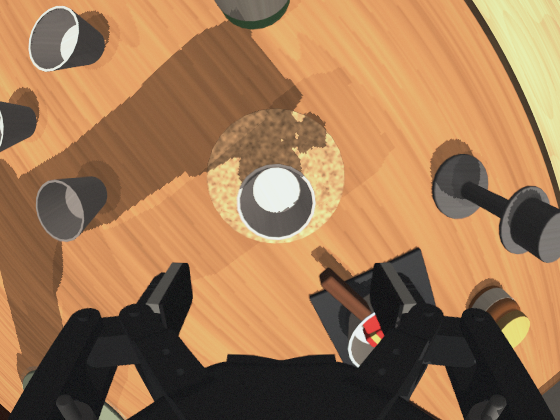

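View pics/a12.png

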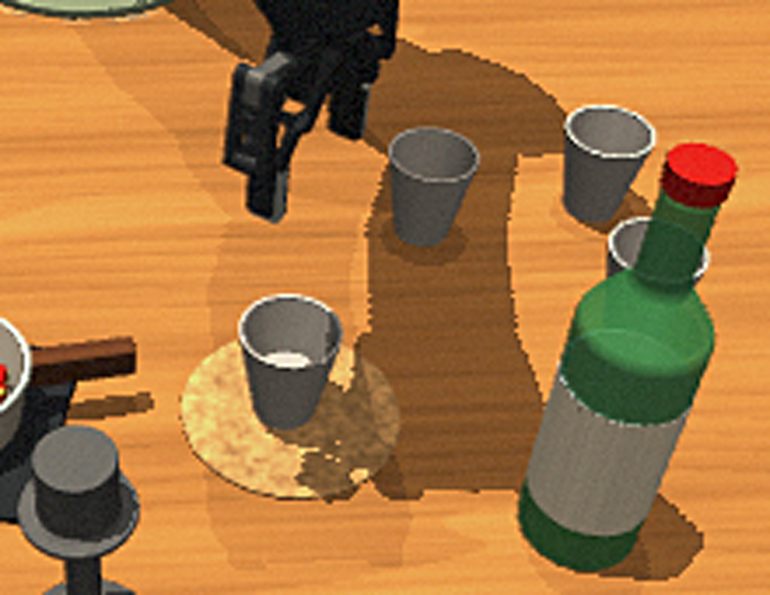

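Run:
```python
from h import *
print(atz("scene",230+290/3.5-.35,130+331/3.5-.35,.079), atz("wrist",276,202,.079), atz("wrist",276,176,.004))
g=lambda x,y:(230+x/3.5-.35,130+y/3.5-.35)
print("B3",atz("scene",*g(434,154),.075),"B4",atz("scene",*g(610,131),.075))
```

```text
[0.64112786 0.12032331 0.079     ] [0.63965052 0.12251847 0.079     ] [0.64256732 0.12784062 0.004     ]
B3 [0.45767851 0.25244777 0.075     ] B4 [0.43714418 0.39235854 0.075     ]
```

```bash
python3 st.py .458 .252 .18 -38
```

```text
t 12.62 pos [0.6428 0.1207 0.1936] yang -37.98 F [ 0.47  0.75 -1.86] w 0.996
[[ 0.001  0.788 -0.615]
 [-0.    -0.615 -0.788]
 [-1.     0.001 -0.001]]
shift tool [ 0.0133 -0.2265  0.0102]
rotvec [ 0.0004 -0.0007 -0.0011]
```

```bash
python3 -m inch '[0,-0.04,0.002,0,0,0,0.085, 0.005,-0.08,0.004,0,0,0,0.085, 0.01,-0.12,0.006,0,0,0,0.085, 0.013,-0.16,0.008,0,0,0,0.085, 0.013,-0.195,0.01,0,0,0,0.085, 0.013,-0.22,0.01,0,0,0,0.085, 0.013,-0.2265,0.01,0,0,0,0.085, 0.013,-0.2265,0.01,0,0,0,0.085]';python3 -m inch '[0.03,0,0,0,0,0,0.085, 0.06,0,0,0,0,0,0.085, 0.07,0,0,0,0,0,0.085, 0.07,0,0,0,0,0,0.085]'; python3 st.py .458 .252 .045 -38
python3 - <<'E'
from h import *
cv2.imwrite("pics/w13.png",imaging.read_camera("wrist"))
E
```

```text
t: 13.28
tool_pos: [0.4557, 0.2533, 0.1783]
orientation: [-0.634, -0.311, 0.636, -0.311]
ft_force: [0.3, 0.0, 0.4]
grip_width: 0.99
t: 13.62
tool_pos: [0.457, 0.2501, 0.1069]
orientation: [-0.634, -0.309, 0.638, -0.31]
ft_force: [-0.1, 0.3, -0.0]
grip_width: 0.996
t 13.62 pos [0.457  0.2501 0.1069] yang -38.08 F [-0.11  0.26 -0.03] w 0.996
[[-0.005  0.787 -0.617]
 [-0.004 -0.617 -0.787]
 [-1.    -0.001  0.006]]
shift tool [ 0.0619 -0.0003 -0.0025]
rotvec [-0.0013  0.0063  0.001 ]
```

View pics/w13.png

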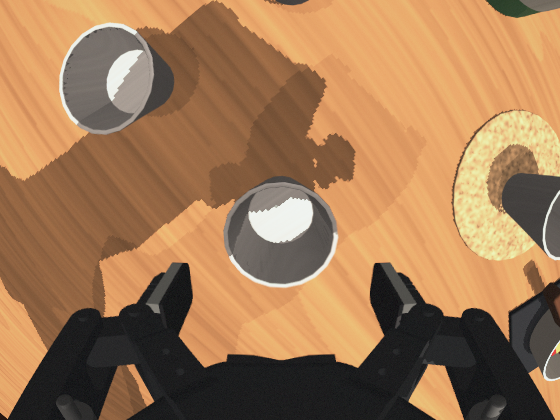

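```bash
python3 -m inch '[0.025,0,-0.002,0,0,0,0.085, 0.05,0,-0.002,0,0,0,0.085, 0.06,0,-0.002,0,0,0,0.085, 0.062,0,-0.002,0,0,0,0.085, 0.062,0,-0.002,0,0,0,0.05, 0.062,0,-0.002,0,0,0,0.05, 0.062,0,-0.002,0,0,0,0.05, 0.062,0,-0.002,0,0,0,0.05]'; python3 -m inch '[0,0,0,0,0,0,0.05, 0,0,0,0,0,0,0.05]'; python3 -m inch '[-0.03,0,0,0,0,0,0.05, -0.07,0,0,0,0,0,0.05, -0.11,0,0,0,0,0,0.05, -0.13,0,0,0,0,0,0.05, -0.14,0,0,0,0,0,0.05, -0.14,0,0,0,0,0,0.05, -0.14,0,0,0,0,0,0.05]';  python3 - <<'E'
from h import *
cv2.imwrite("pics/w14.png",imaging.read_camera("wrist"))
E
python3 st.py .641 .121 .18 -38
```

```text
t: 14.33
tool_pos: [0.4594, 0.2537, 0.0492]
orientation: [0.636, 0.31, -0.635, 0.31]
ft_force: [-2.0, -1.2, 14.0]
grip_width: 0.745
t: 14.5
tool_pos: [0.4594, 0.2537, 0.0492]
orientation: [0.636, 0.31, -0.635, 0.31]
ft_force: [-1.7, -1.1, 13.9]
grip_width: 0.747
t: 15.08
tool_pos: [0.4584, 0.2538, 0.1872]
orientation: [-0.635, -0.31, 0.636, -0.31]
ft_force: [-0.5, -0.1, -3.1]
grip_width: 0.743
t 15.13 pos [0.4581 0.2534 0.1863] yang -37.97 F [-0.27  0.66 -1.21] w 0.742
[[-0.002  0.788 -0.615]
 [-0.002 -0.615 -0.788]
 [-1.    -0.001  0.003]]
shift tool [ 0.0061  0.2257 -0.0081]
rotvec [0.0005 0.0028 0.0009]
```

View pics/w14.png

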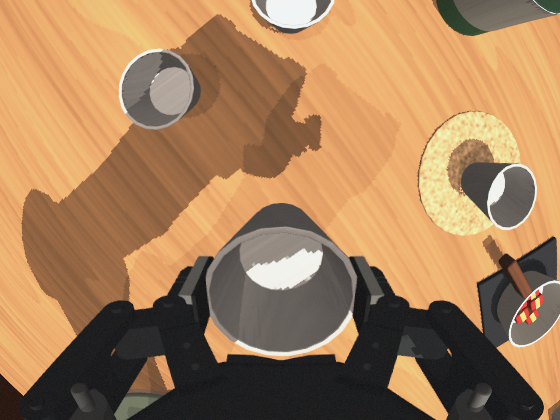

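```bash
python3 -m inch '[0,0.02,-0.001,0,0,0,0.05, 0,0.05,-0.002,0,0,0,0.05, 0,0.09,-0.004,0,0,0,0.05, 0,0.13,-0.006,0,0,0,0.05, 0,0.17,-0.008,0,0,0,0.05, 0,0.2,-0.008,0,0,0,0.05, 0,0.22,-0.008,0,0,0,0.05, 0,0.2255,-0.008,0,0,0,0.05]';python3 -m inch '[0,0,0,0,0,0,0.05, 0,0,0,0,0,0,0.05]'; python3 st.py .641 .121 .083 -38
```

```text
t: 15.8
tool_pos: [0.6428, 0.1172, 0.1847]
orientation: [-0.635, -0.308, 0.638, -0.309]
ft_force: [0.3, -0.4, -1.4]
grip_width: 0.75
t: 15.97
tool_pos: [0.6403, 0.1214, 0.1855]
orientation: [-0.634, -0.31, 0.637, -0.31]
ft_force: [-0.2, 0.6, -1.3]
grip_width: 0.743
t 15.97 pos [0.6403 0.1214 0.1855] yang -37.99 F [-0.16  0.6  -1.28] w 0.743
[[-0.004  0.788 -0.616]
 [-0.001 -0.616 -0.788]
 [-1.    -0.002  0.004]]
shift tool [ 0.1025  0.001  -0.0005]
rotvec [0.0001 0.0035 0.0022]
```

```bash
python3 -m inch '[0.03,0.001,0,0,0,0,0.05, 0.055,0.001,0,0,0,0,0.05, 0.07,0.001,0,0,0,0,0.05, 0.08,0.001,0,0,0,0,0.05, 0.09,0.001,0,0,0,0,0.05, 0.097,0.001,0,0,0,0,0.05, 0.101,0.001,0,0,0,0,0.05, 0.102,0.001,0,0,0,0,0.05]'; python3 st.py .641 .121 .083 -38
```

```text
t: 16.63
tool_pos: [0.6418, 0.1205, 0.0847]
orientation: [-0.635, -0.31, 0.636, -0.31]
ft_force: [-0.4, 0.4, -0.9]
grip_width: 0.745
t 16.63 pos [0.6418 0.1205 0.0847] yang -37.97 F [-0.42  0.38 -0.86] w 0.745
[[-0.002  0.788 -0.615]
 [-0.001 -0.615 -0.788]
 [-1.    -0.001  0.002]]
shift tool [ 0.0017 -0.0009  0.0001]
rotvec [0.0005 0.0019 0.0006]
```

```bash
python3 -m inch '[0.001,0,0,0,0,0,0.05, 0.0015,0,0,0,0,0,0.05, 0.0015,0,0,0,0,0,0.05]'; python3 -m inch '[0,0,0,0,0,0,0.085, 0,0,0,0,0,0,0.085, 0,0,0,0,0,0,0.085, -0.02,0,0,0,0,0,0.085, -0.06,0,0,0,0,0,0.085, -0.1,0,0,0,0,0,0.085, -0.12,0,0,0,0,0,0.085, -0.12,0,0,0,0,0,0.085]'
python3 - <<'E'
from h import *
cv2.imwrite("pics/w15.png",imaging.read_camera("wrist"))
im=imaging.read_camera("scene"); 
a=im[130:300,230:450]; a=cv2.resize(a,None,fx=3.5,fy=3.5,interpolation=cv2.INTER_CUBIC)
cv2.imwrite("pics/a15.png",a)
E
python3 st.py .571 .382 .19 -38
```

```text
t: 16.88
tool_pos: [0.6422, 0.1204, 0.0839]
orientation: [-0.635, -0.31, 0.636, -0.31]
ft_force: [0.5, 0.6, -0.6]
grip_width: 0.743
t: 17.55
tool_pos: [0.6441, 0.1204, 0.2086]
orientation: [0.637, 0.309, -0.634, 0.311]
ft_force: [0.4, -0.0, -0.3]
grip_width: 0.997
t 17.65 pos [0.6424 0.1206 0.2043] yang -37.98 F [ 0.43 -0.53 -0.12] w 0.998
[[-0.     0.788 -0.615]
 [-0.    -0.615 -0.788]
 [-1.     0.     0.   ]]
shift tool [ 0.0141 -0.2171 -0.1622]
rotvec [ 0.0003  0.0005 -0.0002]
```

View pics/w15.png

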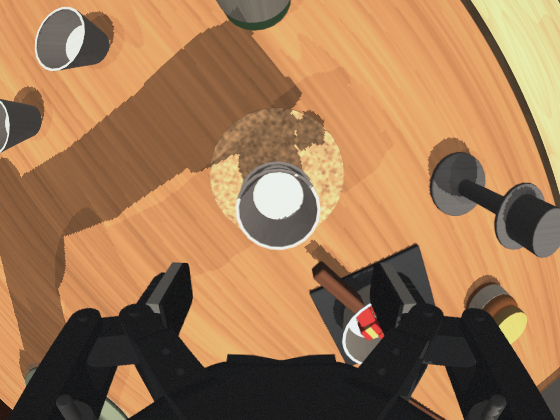

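View pics/a15.png

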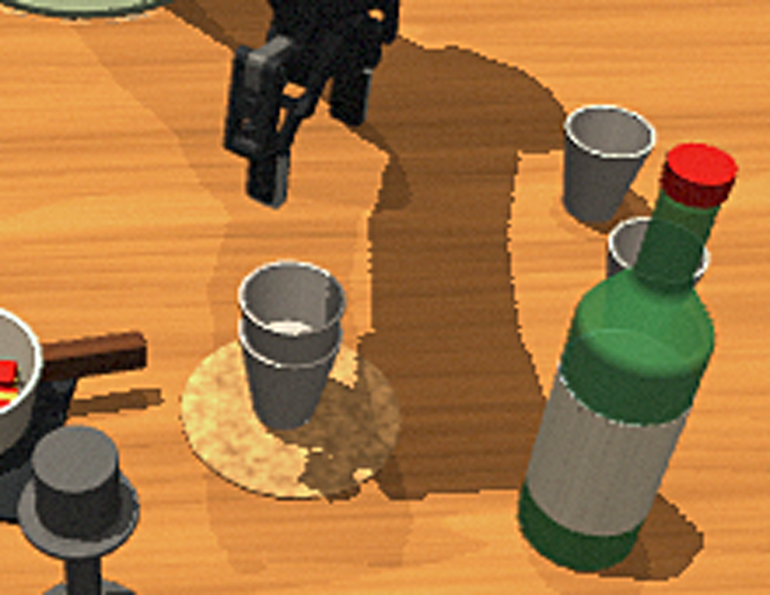

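```bash
python3 -m inch '[0.002,-0.03,-0.023,0,0,0,0.085, 0.005,-0.06,-0.045,0,0,0,0.085, 0.008,-0.09,-0.068,0,0,0,0.085, 0.01,-0.12,-0.09,0,0,0,0.085, 0.012,-0.15,-0.112,0,0,0,0.085, 0.014,-0.18,-0.135,0,0,0,0.085, 0.014,-0.205,-0.153,0,0,0,0.085, 0.014,-0.217,-0.162,0,0,0,0.085]';python3 -m inch '[0.02,0,0,0,0,0,0.085, 0.05,0,0,0,0,0,0.085, 0.08,0,0,0,0,0,0.085, 0.08,0,0,0,0,0,0.085]'; python3 st.py .571 .382 .045 -38
python3 - <<'E'
from h import *
cv2.imwrite("pics/w16.png",imaging.read_camera("wrist"))
cv2.imwrite("pics/t16.png",imaging.read_camera("top"))
E
```

```text
t: 18.32
tool_pos: [0.568, 0.3862, 0.1873]
orientation: [-0.633, -0.312, 0.636, -0.311]
ft_force: [-0.3, -0.4, -0.4]
grip_width: 0.995
t: 18.65
tool_pos: [0.5678, 0.3797, 0.1028]
orientation: [-0.632, -0.309, 0.639, -0.311]
ft_force: [-0.7, 0.2, -1.1]
grip_width: 0.993
t 18.65 pos [0.5678 0.3797 0.1028] yang -38.0 F [-0.68  0.23 -1.06] w 0.993
[[-0.009  0.788 -0.616]
 [-0.007 -0.616 -0.788]
 [-1.    -0.003  0.01 ]]
shift tool [ 0.0578  0.0013 -0.0044]
rotvec [0.0001 0.0104 0.0027]
```

View pics/w16.png

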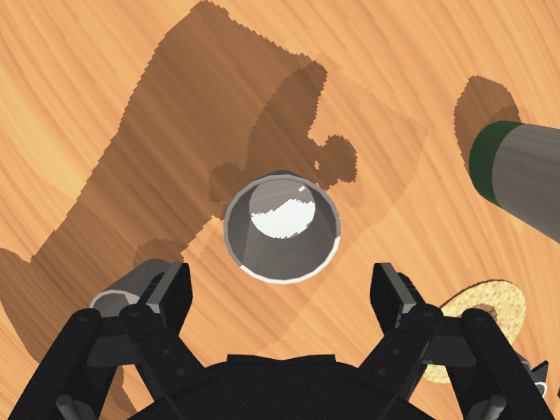

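View pics/t16.png

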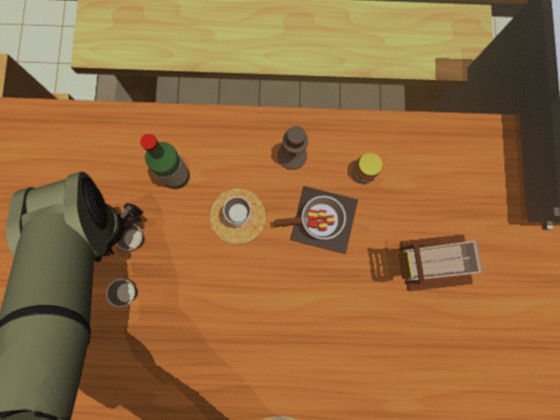

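```bash
python3 -m inch '[0.025,0.001,-0.003,0,0,0,0.085, 0.05,0.001,-0.003,0,0,0,0.085, 0.056,0.001,-0.003,0,0,0,0.085, 0.058,0.001,-0.003,0,0,0,0.085, 0.058,0.001,-0.003,0,0,0,0.05, 0.058,0.001,-0.003,0,0,0,0.05, 0.058,0.001,-0.003,0,0,0,0.05, 0.058,0.001,-0.003,0,0,0,0.05]'; python3 -m inch '[0,0,0,0,0,0,0.05, 0,0,0,0,0,0,0.05]'; python3 -m inch '[-0.03,0,0,0,0,0,0.05, -0.07,0,0,0,0,0,0.05, -0.11,0,0,0,0,0,0.05, -0.14,0,0,0,0,0,0.05, -0.16,0,0,0,0,0,0.05, -0.17,0,0,0,0,0,0.05, -0.17,0,0,0,0,0,0.05]';  python3 - <<'E'
from h import *
cv2.imwrite("pics/w17.png",imaging.read_camera("wrist"))
E
python3 st.py .641 .121 .21 -38
```

```text
t: 19.42
tool_pos: [0.5745, 0.3841, 0.0543]
orientation: [0.636, 0.31, -0.635, 0.31]
ft_force: [-2.8, 0.3, 11.2]
grip_width: 0.755
t: 19.58
tool_pos: [0.5745, 0.3841, 0.0543]
orientation: [0.636, 0.31, -0.635, 0.31]
ft_force: [-1.5, -0.3, 12.1]
grip_width: 0.753
t: 20.17
tool_pos: [0.5743, 0.3839, 0.2245]
orientation: [0.636, 0.31, -0.635, 0.31]
ft_force: [-0.3, -0.4, -1.9]
grip_width: 0.756
t 20.22 pos [0.5736 0.3836 0.2222] yang -37.98 F [-0.72 -0.37 -2.44] w 0.754
[[-0.     0.788 -0.615]
 [ 0.    -0.615 -0.788]
 [-1.    -0.     0.   ]]
shift tool [0.0121 0.2147 0.1655]
rotvec [0.0003 0.0002 0.0003]
```

View pics/w17.png

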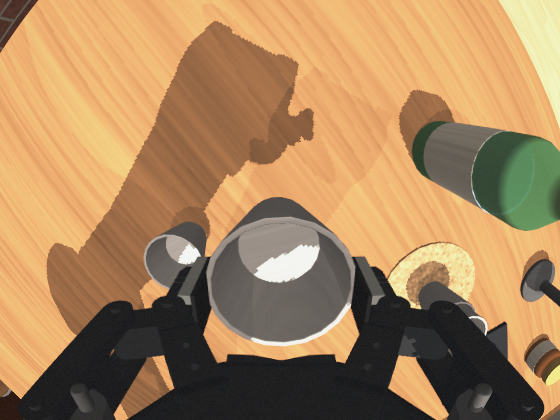

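```bash
python3 -m inch '[0,0.02,0.015,0,0,0,0.05, 0,0.05,0.038,0,0,0,0.05, 0,0.08,0.062,0,0,0,0.05, 0,0.11,0.085,0,0,0,0.05, 0,0.14,0.108,0,0,0,0.05, 0,0.17,0.131,0,0,0,0.05, 0,0.2,0.154,0,0,0,0.05, 0,0.2145,0.1655,0,0,0,0.05]';python3 -m inch '[0,0,0,0,0,0,0.05, 0,0,0,0,0,0,0.05]'; python3 st.py .6415 .121 .1183 -38;  python3 - <<'E'
from h import *
im=imaging.read_camera("scene"); 
a=im[130:300,230:450]; a=cv2.resize(a,None,fx=3.5,fy=3.5,interpolation=cv2.INTER_CUBIC)
cv2.imwrite("pics/a18.png",a)
E
```

```text
t: 20.88
tool_pos: [0.6407, 0.1153, 0.22]
orientation: [-0.635, -0.308, 0.638, -0.309]
ft_force: [1.9, -1.4, -1.8]
grip_width: 0.754
t: 21.05
tool_pos: [0.6402, 0.1195, 0.2199]
orientation: [-0.634, -0.309, 0.637, -0.309]
ft_force: [0.3, 1.1, -2.5]
grip_width: 0.757
t 21.05 pos [0.6402 0.1195 0.2199] yang -38.12 F [ 0.29  1.05 -2.45] w 0.757
[[-0.004  0.787 -0.617]
 [-0.002 -0.617 -0.787]
 [-1.    -0.002  0.004]]
shift tool [ 0.1016  0.0002 -0.0024]
rotvec [-0.0022  0.0039  0.0016]
```

View pics/a18.png

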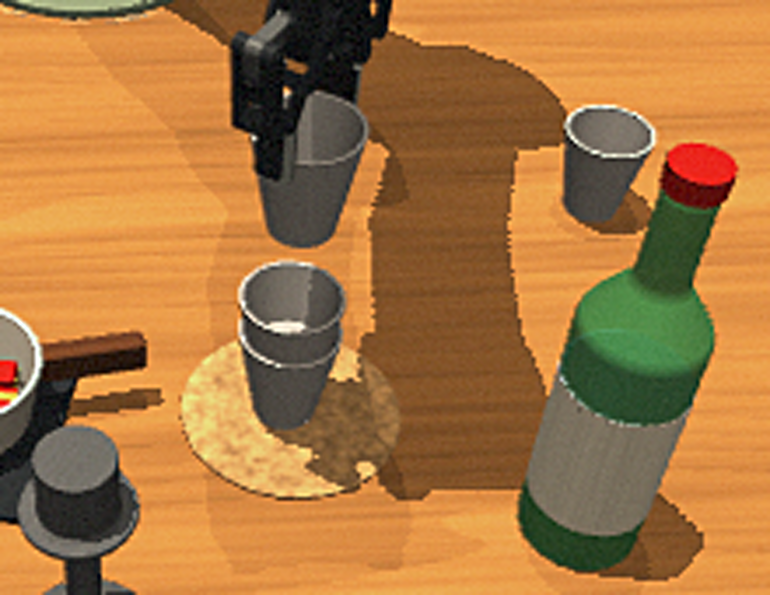

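Run:
```python
from h import *
im=cv2.imread("pics/a18.png"); s=3.5; off=(229.65,129.65)
p=np.array([.6402,.1195])
for dz in (0,):
    circ(im,"scene",p,.021,.2199-.0543,(0,255,0),s=s,off=off); circ(im,"scene",p,.034,.2199-.0543+.075,(0,255,0),s=s,off=off)
circ(im,"scene",(.641,.1205),.034,.109,(255,0,0),s=s,off=off)
circ(im,"scene",(.641,.1205),.034,.079,(255,0,0),s=s,off=off)
circ(im,"scene",(.641,.1205),.021,.004,(255,0,0),s=s,off=off)
cv2.imwrite("pics/a18b.png",im[60:470,150:450])
```

```text
(no output)
```

View pics/a18b.png

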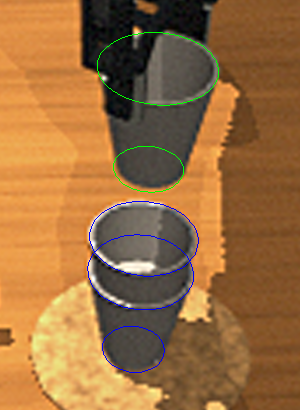

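```bash
python3 -m inch '[0.03,0,-0.002,0,0,0,0.05, 0.05,0,-0.002,0,0,0,0.05, 0.065,0,-0.002,0,0,0,0.05, 0.078,0,-0.002,0,0,0,0.05, 0.088,0,-0.002,0,0,0,0.05, 0.096,0,-0.002,0,0,0,0.05, 0.1,0,-0.002,0,0,0,0.05, 0.101,0,-0.002,0,0,0,0.05]'; python3 st.py .6415 .121 .1183 -38
```

```text
t: 21.77
tool_pos: [0.6416, 0.1225, 0.12]
orientation: [-0.635, -0.31, 0.636, -0.31]
ft_force: [-0.3, -1.2, -1.3]
grip_width: 0.754
t 21.77 pos [0.6416 0.1225 0.12  ] yang -37.98 F [-0.32 -1.21 -1.33] w 0.754
[[-0.002  0.788 -0.615]
 [-0.001 -0.615 -0.788]
 [-1.    -0.001  0.002]]
shift tool [0.0017 0.0008 0.0013]
rotvec [0.0003 0.0023 0.0006]
```

```bash
python3 -m inch '[0.001,0,0,0,0,0,0.05, 0.002,0,0,0,0,0,0.05, 0.002,0,0,0,0,0,0.05]'; python3 -m inch '[0,0,0,0,0,0,0.085, 0,0,0,0,0,0,0.085, 0,0,0,0,0,0,0.085, -0.02,0,0,0,0,0,0.085, -0.05,0,0,0,0,0,0.085, -0.08,0,0,0,0,0,0.085, -0.09,0,0,0,0,0,0.085, -0.09,0,0,0,0,0,0.085]'
python3 - <<'E'
from h import *
im=imaging.read_camera("scene"); 
a=im[130:300,230:450]; a=cv2.resize(a,None,fx=3.5,fy=3.5,interpolation=cv2.INTER_CUBIC)
s=3.5; off=(229.65,129.65)
circ(a,"scene",(.641,.1205),.034,.139,(255,0,0),s=s,off=off)
cv2.imwrite("pics/a19.png",a)
E
python3 st.py .438 .3905 .2 -38
```

```text
t: 22.02
tool_pos: [0.642, 0.1224, 0.119]
orientation: [-0.635, -0.31, 0.636, -0.31]
ft_force: [0.4, -1.1, 0.3]
grip_width: 0.757
t: 22.68
tool_pos: [0.6431, 0.1227, 0.2115]
orientation: [0.636, 0.31, -0.635, 0.31]
ft_force: [-0.8, 0.0, -0.1]
grip_width: 0.997
t 22.73 pos [0.6423 0.1228 0.2095] yang -37.98 F [ 0.09 -0.46  0.33] w 0.996
[[ 0.     0.788 -0.615]
 [-0.    -0.615 -0.788]
 [-1.     0.001 -0.   ]]
shift tool [ 0.0094 -0.3258 -0.0853]
rotvec [ 0.0004 -0.0001 -0.0005]
```

View pics/a19.png

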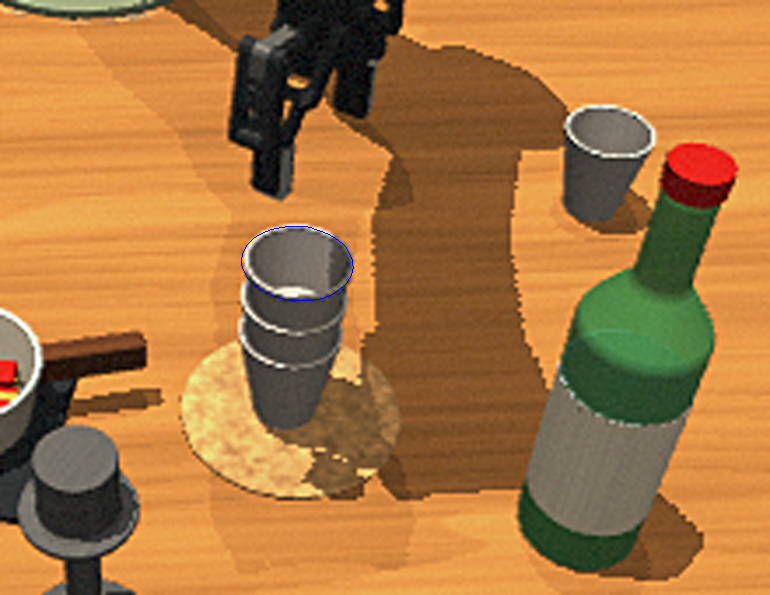

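```bash
python3 -m inch '[0,-0.04,-0.01,0,0,0,0.085, 0.002,-0.08,-0.02,0,0,0,0.085, 0.004,-0.12,-0.031,0,0,0,0.085, 0.006,-0.16,-0.042,0,0,0,0.085, 0.009,-0.2,-0.052,0,0,0,0.085, 0.009,-0.24,-0.063,0,0,0,0.085, 0.009,-0.28,-0.073,0,0,0,0.085, 0.009,-0.31,-0.082,0,0,0,0.085]';python3 -m inch '[0.02,-0.016,-0.003,0,0,0,0.085, 0.05,-0.016,-0.003,0,0,0,0.085, 0.08,-0.016,-0.003,0,0,0,0.085, 0.09,-0.016,-0.003,0,0,0,0.085, 0.09,-0.016,-0.003,0,0,0,0.085]'; python3 st.py .438 .3905 .047 -38
python3 - <<'E'
from h import *
cv2.imwrite("pics/w20.png",imaging.read_camera("wrist"))
print(env.sense()["joint_positions"].round(2))
E
```

```text
t: 23.4
tool_pos: [0.4448, 0.3804, 0.1981]
orientation: [-0.634, -0.311, 0.637, -0.311]
ft_force: [0.8, 0.7, 0.9]
grip_width: 0.994
t: 23.82
tool_pos: [0.4359, 0.3888, 0.1067]
orientation: [-0.633, -0.309, 0.638, -0.311]
ft_force: [-0.3, -1.7, 0.4]
grip_width: 0.997
t 23.82 pos [0.4359 0.3888 0.1067] yang -38.0 F [-0.25 -1.69  0.35] w 0.997
[[-0.005  0.788 -0.616]
 [-0.005 -0.616 -0.788]
 [-1.    -0.001  0.007]]
shift tool [ 0.0597  0.0006 -0.0031]
rotvec [0.     0.0069 0.0006]
[-1.14  0.67  0.46  1.82 -0.42  0.75 -1.12]
```

View pics/w20.png

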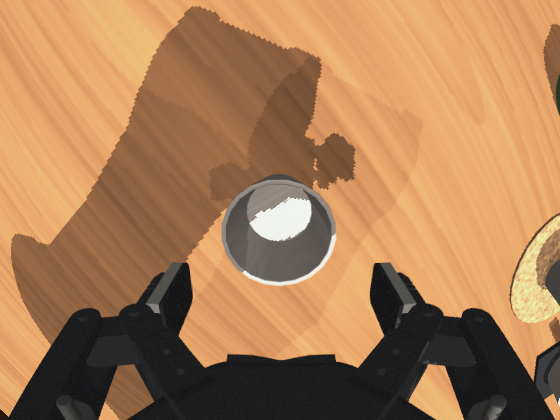

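```bash
python3 -m inch '[0.025,0,-0.002,0,0,0,0.085, 0.05,0,-0.002,0,0,0,0.085, 0.058,0,-0.002,0,0,0,0.085, 0.06,0,-0.002,0,0,0,0.085, 0.06,0,-0.002,0,0,0,0.05, 0.06,0,-0.002,0,0,0,0.05, 0.06,0,-0.002,0,0,0,0.05, 0.06,0,-0.002,0,0,0,0.05]'; python3 -m inch '[0,0,0,0,0,0,0.05, 0,0,0,0,0,0,0.05]'; python3 -m inch '[-0.03,0,0,0,0,0,0.05, -0.07,0,0,0,0,0,0.05, -0.11,0,0,0,0,0,0.05, -0.15,0,0,0,0,0,0.05, -0.18,0,0,0,0,0,0.05, -0.2,0,0,0,0,0,0.05, -0.2,0,0,0,0,0,0.05]';  python3 - <<'E'
from h import *
cv2.imwrite("pics/w21.png",imaging.read_camera("wrist"))
E
python3 st.py .6415 .1215 .25 -38
```

```text
t: 24.53
tool_pos: [0.4393, 0.3925, 0.0519]
orientation: [0.636, 0.31, -0.635, 0.31]
ft_force: [-0.9, -0.6, 12.7]
grip_width: 0.755
t: 24.7
tool_pos: [0.4393, 0.3925, 0.0519]
orientation: [0.636, 0.31, -0.635, 0.31]
ft_force: [-2.4, -0.8, 12.7]
grip_width: 0.748
t: 25.28
tool_pos: [0.4401, 0.3926, 0.2552]
orientation: [0.637, 0.311, -0.634, 0.309]
ft_force: [0.1, 0.5, -0.8]
grip_width: 0.751
t 25.33 pos [0.4393 0.3923 0.2526] yang -38.0 F [ 0.53  0.78 -2.25] w 0.753
[[ 0.001  0.788 -0.616]
 [ 0.003 -0.616 -0.788]
 [-1.    -0.001 -0.003]]
shift tool [0.0021 0.3261 0.0889]
rotvec [ 0.     -0.003   0.0007]
```

View pics/w21.png

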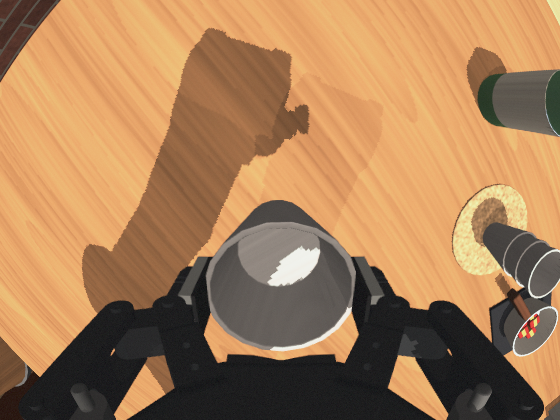

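```bash
python3 -m inch '[0,0.02,0.006,0,0,0,0.05, 0,0.06,0.016,0,0,0,0.05, 0,0.1,0.027,0,0,0,0.05, 0,0.14,0.038,0,0,0,0.05, 0,0.18,0.049,0,0,0,0.05, 0,0.22,0.06,0,0,0,0.05, 0,0.26,0.071,0,0,0,0.05, 0,0.295,0.08,0,0,0,0.05]';python3 -m inch '[0,0.02,0.006,0,0,0,0.05, 0,0.031,0.009,0,0,0,0.05, 0,0.031,0.009,0,0,0,0.05, 0,0.031,0.009,0,0,0,0.05]'; python3 st.py .6415 .1215 .146 -38;  python3 - <<'E'
from h import *
im=imaging.read_camera("scene"); 
a=im[100:300,230:420]; s=3; a=cv2.resize(a,None,fx=s,fy=s,interpolation=cv2.INTER_CUBIC)
off=(229.65,99.65); p=env.sense()["tool_pos"]
circ(a,"scene",p,.034,p[2]-.052+.075,(0,255,0),s=s,off=off);circ(a,"scene",p,.021,p[2]-.052,(0,255,0),s=s,off=off)
circ(a,"scene",(.641,.1205),.034,.139,(255,0,0),s=s,off=off)
cv2.imwrite("pics/a22.png",a)
E
```

```text
t: 26.0
tool_pos: [0.6226, 0.1442, 0.2491]
orientation: [-0.635, -0.309, 0.637, -0.31]
ft_force: [0.1, 0.1, -0.8]
grip_width: 0.747
t: 26.33
tool_pos: [0.6402, 0.1213, 0.249]
orientation: [-0.635, -0.31, 0.637, -0.31]
ft_force: [0.3, 0.9, -1.8]
grip_width: 0.746
t 26.33 pos [0.6402 0.1213 0.249 ] yang -38.01 F [ 0.34  0.85 -1.8 ] w 0.746
[[-0.003  0.788 -0.616]
 [-0.001 -0.616 -0.788]
 [-1.    -0.001  0.002]]
shift tool [ 0.103   0.001  -0.0012]
rotvec [-0.0002  0.0024  0.0013]
```

View pics/a22.png

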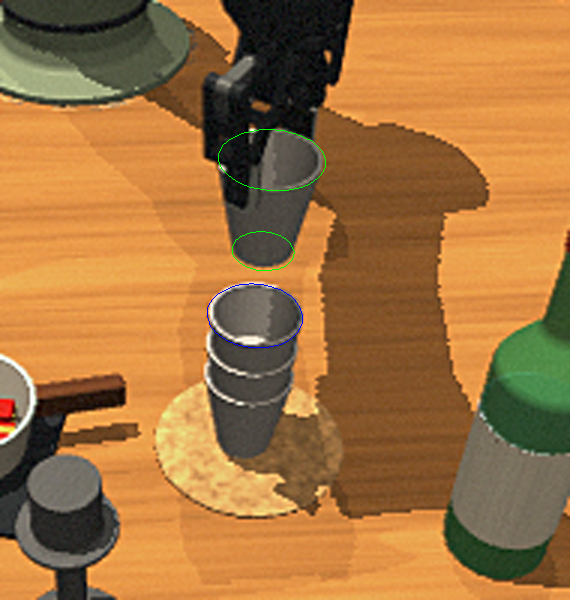

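```bash
python3 -m inch '[0.03,0.001,-0.001,0,0,0,0.05, 0.05,0.001,-0.001,0,0,0,0.05, 0.065,0.001,-0.001,0,0,0,0.05, 0.078,0.001,-0.001,0,0,0,0.05, 0.088,0.001,-0.001,0,0,0,0.05, 0.096,0.001,-0.001,0,0,0,0.05, 0.1,0.001,-0.001,0,0,0,0.05, 0.102,0.001,-0.001,0,0,0,0.05]'; python3 -m inch '[0.001,0,0,0,0,0,0.05, 0.002,0,0,0,0,0,0.05, 0.002,0,0,0,0,0,0.05]'; python3 st.py .6415 .1215 .146 -38
```

```text
t: 27.05
tool_pos: [0.6419, 0.1213, 0.1472]
orientation: [-0.635, -0.31, 0.636, -0.31]
ft_force: [-0.3, 0.5, 0.2]
grip_width: 0.745
t: 27.3
tool_pos: [0.6423, 0.1211, 0.1461]
orientation: [-0.635, -0.31, 0.636, -0.31]
ft_force: [-0.6, 0.6, 1.3]
grip_width: 0.749
t 27.3 pos [0.6423 0.1211 0.1461] yang -37.99 F [-0.58  0.58  1.27] w 0.749
[[-0.     0.788 -0.616]
 [-0.001 -0.616 -0.788]
 [-1.     0.     0.001]]
shift tool [ 0.0001 -0.0009  0.0002]
rotvec [ 0.0001  0.001  -0.0002]
```

Seated (force changed sign). Release, rise, and swing clear for a full check.

```bash
python3 -m inch '[0,0,0,0,0,0,0.085, 0,0,0,0,0,0,0.085, 0,0,0,0,0,0,0.085, -0.02,0,0,0,0,0,0.085, -0.05,0,0,0,0,0,0.085, -0.08,0,0,0,0,0,0.085, -0.1,0,0,0,0,0,0.085, -0.1,0,0,0,0,0,0.085]'; python3 st.py .40 .33 .26 -38
```

```text
t: 27.97
tool_pos: [0.6437, 0.1211, 0.2499]
orientation: [0.637, 0.309, -0.634, 0.31]
ft_force: [1.1, 0.4, 0.3]
grip_width: 0.995
t 27.97 pos [0.6437 0.1211 0.2499] yang -38.0 F [1.07 0.44 0.27] w 0.995
[[ 0.004  0.788 -0.616]
 [ 0.    -0.616 -0.788]
 [-1.     0.003 -0.003]]
shift tool [-0.011  -0.3206 -0.0146]
rotvec [-0.     -0.0028 -0.003 ]
```

```bash
python3 -m inch '[-0.01,-0.04,0,0,0,0,0.085, -0.01,-0.08,0,0,0,0,0.085, -0.01,-0.12,-0.005,0,0,0,0.085, -0.01,-0.16,-0.01,0,0,0,0.085, -0.01,-0.2,-0.014,0,0,0,0.085, -0.01,-0.24,-0.014,0,0,0,0.085, -0.01,-0.28,-0.014,0,0,0,0.085, -0.01,-0.32,-0.014,0,0,0,0.085]'; python3 -m inch '[0,0,0,0,0,0,0.085, 0,0,0,0,0,0,0.085, 0,0,0,0,0,0,0.085]'
cat > chk.py <<'E'
from h import *
import sys
k=sys.argv[1]; bx,by=float(sys.argv[2]),float(sys.argv[3])
im=imaging.read_camera("top"); s=4; o=(200,170); a=cv2.resize(im[170:290,200:380],None,fx=s,fy=s,interpolation=cv2.INTER_CUBIC); off=(199.6,169.6)
for z in(.079,.109,.139,.169): circ(a,"top",(.641,.1205),.034,z,(255,0,0),s=s,off=off)
circ(a,"top",(bx,by),.056,.058,(0,255,0),s=s,off=off); cv2.imwrite(f"pics/kt{k}.png",a)
im=imaging.read_camera("scene"); s=3.5; a=cv2.resize(im[140:300,160:380],None,fx=s,fy=s,interpolation=cv2.INTER_CUBIC); off=(159.6,139.6)
for z in(.079,.109,.139,.169): circ(a,"scene",(.641,.1205),.034,z,(255,0,0),s=s,off=off)
circ(a,"scene",(bx,by),.056,.058,(0,255,0),s=s,off=off); cv2.imwrite(f"pics/ks{k}.png",a)
E
python3 chk.py 1 .640 -.104; python3 st.py
```

```text
t: 28.63
tool_pos: [0.3967, 0.33, 0.2554]
orientation: [-0.635, -0.31, 0.636, -0.31]
ft_force: [0.9, 1.2, -0.0]
grip_width: 0.995
t: 28.88
tool_pos: [0.3986, 0.3291, 0.2556]
orientation: [-0.635, -0.31, 0.636, -0.31]
ft_force: [-0.2, -0.3, 0.3]
grip_width: 0.993
t 28.98 pos [0.3994 0.3283 0.2556] yang -38.09 F [-0.15  0.32 -0.26] w 0.996
[[-0.001  0.787 -0.617]
 [-0.001 -0.617 -0.787]
 [-1.    -0.     0.002]]
```

View pics/kt1.png

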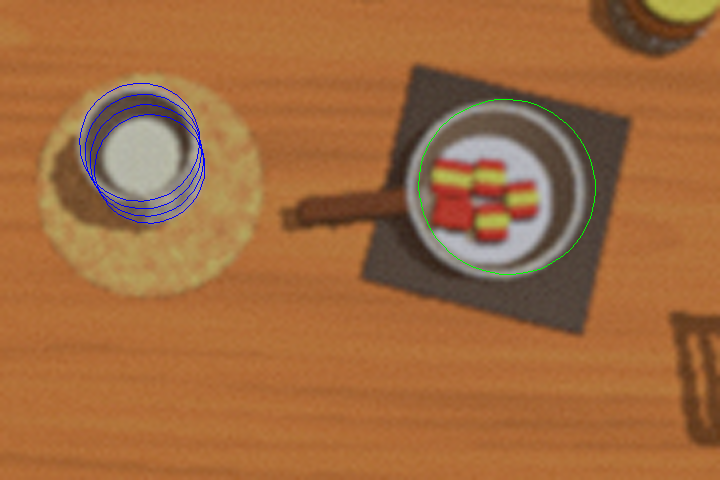

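View pics/ks1.png

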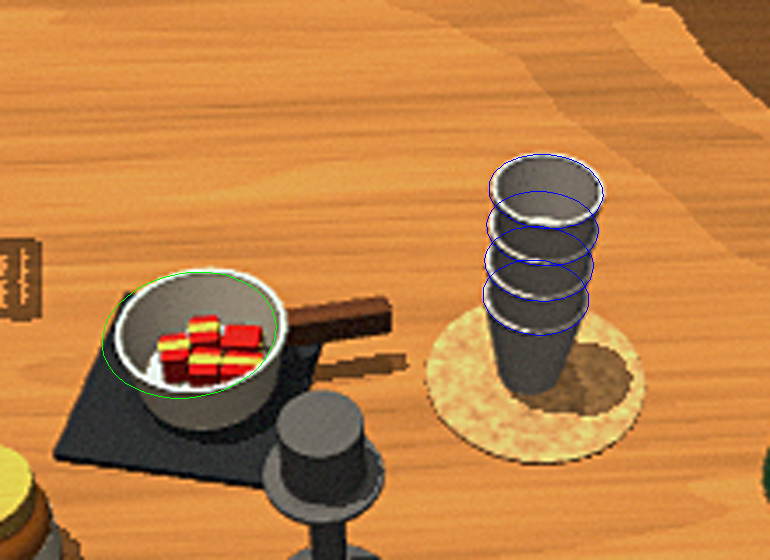

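```bash
python3 -m inch '[0,0,0,0,0,0,0.085, 0,0,0,0,0,0,0.085, 0,0,0,0,0,0,0.085, 0,0,0,0,0,0,0.085, 0,0,0,0,0,0,0.085, 0,0,0,0,0,0,0.085, 0,0,0,0,0,0,0.085, 0,0,0,0,0,0,0.085]'
python3 - <<'E'
from h import *
a=imaging.read_camera("top"); cv2.imwrite("pics/fin.png",a)
c=atz("top",200+497/4-.4,170+188/4-.4,.058); print("bowl",c)
sl=np.mean([atz("top",200+x/4-.4,170+y/4-.4,.008) for x,y in [(415,65),(631,119),(582,335),(361,281)]],0); print("slate",sl)
E
```

```text
t: 29.65
tool_pos: [0.3985, 0.3292, 0.2556]
orientation: [-0.635, -0.31, 0.636, -0.31]
ft_force: [-0.4, 0.0, -0.1]
grip_width: 0.994
bowl [ 0.63831067 -0.09785304  0.058     ]
slate [ 0.63922768 -0.10468665  0.008     ]
```

View pics/fin.png

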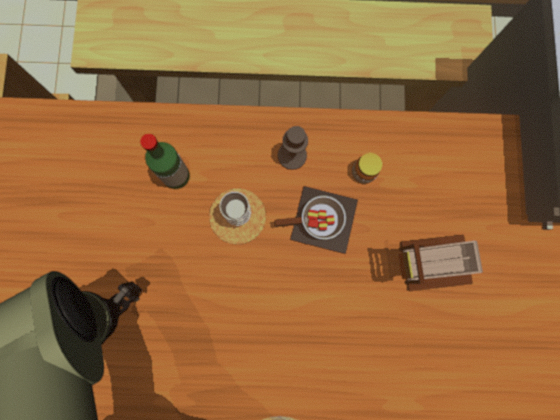

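The final view shows the bowl (323,217) on the slate with five chocolates in it, and the single stack (236,212) on the mat. The chute is empty, the bottle, candlestick and jar are where they were, and the bowl is 7 mm from the slate's centre.

```bash
python3 -c "
from workcell import order
print(order.finish_job())"
```

```text
the job is handed in; nothing more can be done
None
```

The job is done and handed in at about 30 s of the 186 s allowed; no verdict was reported.

**Bowl and chocolates:** I picked the bowl up by its handle and pushed it against the paddle while it was held clear of the table. All five chocolates slid in and none missed. I checked that the chute and the table in front of it were empty before setting the bowl on the slate. The last check put it about 7 mm from the slate's centre, with the five chocolates visible in it.

**Beakers:** All four beakers are nested in one upright stack on the cork mat, a few millimetres from its centre. The camera overlays of the four rims, 30 mm apart, matched the picture.

**Other objects:** The bottle, candlestick and jar look unmoved.

**Disagreements:** The bowl shifted by about 7 mm on the slate while I was stacking; I left it, since the limit is 30 mm. The scene camera and the top camera first disagreed by about 9 mm on one beaker, and a second look settled it.

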